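# Fetch the set-up jar from behind the tall samples for a label changeover

## Robot

A 6-joint arm with a two-finger parallel gripper is mounted at the origin on the work surface. World frame = base frame: x ahead of the robot, y to its left, z up, the work surface at z = 0. Lengths are in m, angles in rad, forces in N, time in s.
With the tool pointing down it reaches from about 0.3 to 0.875 m from the base axis. Payload 4.2 kg.
Tool frame: the origin (TCP) lies between the finger pads; the fingertips stand 8 mm ahead of it and the grasp point (between the pads) lies 11 mm behind it (manip.tip_extent is the distance from the TCP to the fingertips, in m); z points along the fingers, y is the line along which they close (so a half turn about z gives the same grasp; the last joint's range is limited). The gripper opens to 85 mm and grips with 20 to 120 N. Pads are 22 mm wide; open, the fingers measure 114 mm over their backs; the gripper's body (76 mm by 85 mm) begins 54 mm behind the grasp point. The pads swing forward as they close: fully open they stand 13 mm farther back than shut.
Start: joints at [1.173, 0.32, 1.565, -0, 1.257, -0.02], TCP at [0.212, 0.534, 0.239] pointing down, gripper open.
Joint ranges: [-3.11, 3.11], [-0.84, 2.01], [0.21, 2.61], [-1.34, 4.49], [0.05, 2.63], [-2.56, 2.56]. Speed limits (rad/s): [2.57, 2.57, 3.14, 3.14, 3.14, 3.14].

## Interface

Orientations are given as a unit quaternion [x, y, z, w].
In Python, from station import manip, optics, order, spotter gives the robot as it stands.
- The arm moves only by the tool step_arm, never from a script. Its argument "series" is a list of rows, each an object of numbers: "hand": the opening, from 0 (shut) to 1 (fully open); "x", "y", "z": the shift along the tool's x, y, z in units of 60 mm (1.0 is 60 mm); "ax", "ay", "az": the turn, a rotation vector about the tool's x, y, z in rad. A call has 1 to 20 rows; each row shifts and turns the commanded pose from where the row before left it, along the tool's axes as they then stand; what a row does not reach is not made up. A row lasts 1/8 s, in which the tool goes at most 62.5 mm and 10.7 degrees, less where a joint would pass 70% of its speed; a pose out of reach is approached as far as the arm can. A call is refused whole if a number of a shift passes 1 or a number of a turn 0.188, either way. A call with a gripper value outside its range is refused whole. The fingers move at their own pace and stop on an object; "grip_force" is the grip in N (left out, the last holds). Time passes only in rows, so rows that do not move let the fingers close. It gives the time, the measured TCP pose, the force, the opening and the grip force at its end, in the units of the state.
- manip.observe(): the state, without advancing time (a new reading comes with each control period).
- optics.capture(name): name is "scene" or "top" or "wrist"; returns a dict with "image" (400x640x3 uint8, blue, green, red), "vfov" (degrees; the focal length in pixels is half the picture's height over the tangent of half this angle, whatever the lens; pixels are square), "cx", "cy" (the principal point, pixels), "D" ([k1, k2, p1, p2, k3] as OpenCV has them; the pictures are not rectified), "rvec" (rotation vector, rad) and "tvec" (3), from world to camera coordinates, as OpenCV has them; the wrist camera has in their place "hand_eye" (4x4, takes a point from camera to tool coordinates, whose origin is the TCP and whose axes are the flange's). Camera axes: x right, y down, z forward; pixel columns grow to the right and rows downward; lengths in m; the calibration is good to about 2 mm. A picture is of the moment at which its call begins: read the wrist's pose just before it. There is no depth.
- order.finish_job(): hands the job in; it is judged then, once.
Trained networks look in the newest picture that a camera, given by its name, has taken for a name from the list of things; names that differ only in an ending like _2 or _b are one class to them, and where a whole thing is asked for, a point or a joint stands for the part that bears it (a point fixed in the world has none). Each returns a list of dicts, best first, with "score" (0 to 1); they miss things now and then, are a little off and sometimes report something else, mostly with a low value. They report only what shows in the picture. A call takes as long as a camera call.
- spotter.recognise(thing, camera): "point" ([column, row] in pixels, amid what is visible of it).
- spotter.outline_of(thing, camera): "pixels" (400x640 bool, what is visible of it) and "point" ([column, row] in pixels, amid what is visible of it).
- spotter.mark_of(thing, camera): "point" ([column, row] in pixels: a listed point, or the origin of a listed thing).
The state is a dict: "t": time; "joints": joint angles; "dq": joint speeds; "tau": joint torques, N m; "ee_pos": TCP position; "orientation": TCP orientation; "ft_force": force on the tool from outside, world axes, zero at the start; "moment": the same for the moment, N m; "gripper_width": finger opening in m; "grip_force": force on a finger pad.
Only numpy, scipy, OpenCV 4.12 (cv2) and the standard library are available. Lean on these libraries where they do the work, as an engineer would, in place of code of your own. Each camera call takes 0.05 s, during which the arm holds its last target. There are 200 camera calls.

## Task

We are changing the labeller over to the small jar. Clear the three tall sample bottles off the rack to stand in the empty grey side tray, take out the small jar they hem in and stand it on the conveyor belt in the photo-eye's light path, midway between the guide rails. Then put each bottle back down flat in its own nest on the rack (round, square and oblong nests fit the bottles of that shape), knocking nothing over.

Things in the scene. Friction and masses are not known exactly. Their poses are not given: they have to be found in the camera images.
- bottle_round: tall amber sample bottle, paper label, orange screw cap, round body 62 mm across, straight up to 128 mm, 186 mm tall, about 0.3 kg; the cap is 36 mm across and is the top 22 mm, the neck under it 30 mm; origin at the centre of the underside, z up through the cap. Its yaw does not matter. At the start it stands in the nest of its own shape
- bottle_square: tall amber sample bottle, paper label, orange screw cap, square body 58 x 58 mm, straight up to 125 mm, 170 mm tall, about 0.3 kg; the cap is 36 mm across and is the top 22 mm, the neck under it 30 mm; origin at the centre of the underside, z up through the cap. x and y point at its flat sides. At the start it stands in the nest of its own shape
- bottle_oblong: tall amber sample bottle, paper label, orange screw cap, oblong body 48 mm (its x) by 66 mm (its y), straight up to 126 mm, 178 mm tall, about 0.3 kg; the cap is 36 mm across and is the top 22 mm, the neck under it 30 mm; origin at the centre of the underside, z up through the cap. Half a turn makes no difference. At the start it stands in the nest of its own shape
- jar: small squat amber jar with orange lid, 48 mm across at the body, lid 45 mm across, 46 mm tall, lid from 34 mm up, about 0.09 kg; origin at the centre of its underside, z up. At the start it stands on the bare rack plate at the back, within 30 mm of the tall bottles on its left, right and robot side: the gripper cannot get down to it before they are cleared
- nest_round: black plastic nest (shallow dish) fixed on the rack at rack yaw; round, 78 mm outside and 72 mm inside diameter; overall height 12 mm, walls 3 mm thick, floor 3 mm thick; origin at the centre of its underside, z up, so bottles stand 3 mm above the origin
- nest_square: black plastic nest (shallow dish) fixed on the rack at rack yaw; square, 74 mm outside and 68 mm inside; overall height 12 mm, walls 3 mm thick, floor 3 mm thick; origin at the centre of its underside, z up, so bottles stand 3 mm above the origin
- nest_oblong: black plastic nest (shallow dish) fixed on the rack at rack yaw; oblong, outside 64 mm (its x) by 82 mm (its y), inside 58 by 76 mm; overall height 12 mm, walls 3 mm thick, floor 3 mm thick; origin at the centre of its underside, z up, so bottles stand 3 mm above the origin
- side_tray: empty grey plastic tray, 190 mm (its x) by 280 mm (its y), fixed, lip 12 mm high, walls and floor 3 mm thick; origin at the centre of its underside, z up, so things stand 3 mm above the origin. It lies left or right of the rack
- photo_eye: black photo-eye and red reflector facing each other across the belt; origin on the belt's top face in their light path, midway between the guide rails: the spot for the jar's underside, 90 mm above the table. x along the belt, y across, z up. Rails: 12 mm bars along the belt, 68 mm either side of the origin, 45 mm above the belt; nothing near is over 60 mm above the belt
- rack: aluminium plate 180 mm (its x) by 230 mm (its y), 6 mm thick, fixed, that carries the nests and the jar, with a 22 mm high lip along its far (+x) edge; origin at the centre of its underside. Jar at (26, 0) mm in its frame, the three nests at (26, 68), (26, -68) and (-47, 0) mm; which nest is at which of these places changes

How it is judged:
By the outcome, as a careful person would: the job done as asked, in the order asked, and still so for the second after the job is handed in, with the robot touching nothing.
It also fails if it takes over 141 s, if anything falls off the work surface, if the arm or the gripper's body presses on something with over 40 N, if the wrist force passes 120 N, or if a joint passes its speed limit or range.

## Working session

There is one attempt and no reset: what is moved stays moved. The work goes in short steps, Python scripts to look and compute and a tool call to move; the robot and the scene stay as the last step left them, time stands still between calls to the robot, and variables do not carry over. Pictures are saved under pics/ and viewed, at most 14 in all, crops included, and the job is handed in when it is done.

Besides the shell and the picture viewer there is one more tool, called as name([rows], argument=value, ...), one row to a line, values as JSON. step_arm: Moves the arm, as the interface text tells. Its arguments: {"type":"object","properties":{"series":{"type":"array","items":{"type":"object","properties":{"hand":{"type":"number"},"x":{"type":"number"},"y":{"type":"number"},"z":{"type":"number"},"ax":{"type":"number"},"ay":{"type":"number"},"az":{"type":"number"}}}},"grip_force":{"type":"number"}},"required":["series"]}

```bash
ls; mkdir -p pics; python3 - <<'E'
from station import manip, optics, order, spotter
import cv2,numpy as np
print(manip.observe())
for c in ["scene","top"]:
    d=optics.capture(c); cv2.imwrite(f"pics/{c}0.png",d["image"]); print(c,{k:v for k,v in d.items() if k!="image"})
    for t in ["bottle_round","bottle_square","bottle_oblong","jar","nest_round","nest_square","nest_oblong","side_tray","photo_eye","rack"]:
        print(t,[(np.round(r["point"],1).tolist(),round(r["score"],2)) for r in spotter.mark_of(t,c)[:3]])
E
```

```text
pics
{'t': 0.0, 'joints': array([ 1.17299033e+00,  3.20279627e-01,  1.56570065e+00, -4.35851954e-05,
        1.25740817e+00, -2.00006792e-02]), 'dq': array([-0.00063363,  0.00104381, -0.00016491, -0.00104061, -0.0014684 ,
       -0.00011462]), 'tau': array([-1.44532878e-03, -4.15515697e+01, -2.34168684e+01, -3.26528552e-04,
        7.99609901e-03, -1.03116065e-05]), 'ee_pos': array([0.21193312, 0.53400333, 0.23848091]), 'orientation': array([ 1.87774493e-01,  9.82211756e-01, -8.82672755e-04, -1.65937555e-04]), 'ft_force': array([ 0.18914933, -0.05312985, -0.09082275]), 'moment': array([ 0.01916022,  0.00927255, -0.03176906]), 'grip_force': 0.0, 'gripper_width': 0.08523925070171004}
scene {'vfov': 43.56846527992264, 'cx': 325.36641921718297, 'cy': 192.30808779968316, 'D': array([0.02236998, 0.        , 0.        , 0.        , 0.        ]), 'rvec': array([ 1.14157122,  2.56069048, -0.78749984]), 'tvec': array([ 0.31249945, -0.28349848,  1.58111989])}
bottle_round [([418.3, 290.7], 0.67), ([388.5, 279.0], 0.66)]
bottle_square [([432.2, 314.8], 0.84), ([425.6, 280.4], 0.27)]
bottle_oblon
[... 218 characters left out ...]
.8)]
photo_eye []
rack [([416.3, 290.9], 0.85)]
top {'vfov': 56.527288873165375, 'cx': 314.59901831535757, 'cy': 196.2453639935119, 'D': array([-0.05578931,  0.        ,  0.        ,  0.        ,  0.        ]), 'rvec': array([ 2.15259627, -2.17505187,  0.11035528]), 'tvec': array([0.0227168 , 0.50090236, 0.88321865])}
bottle_round [([210.6, 179.2], 0.83)]
bottle_square [([154.3, 180.9], 0.79)]
bottle_oblong [([183.4, 205.9], 0.92)]
jar [([182.2, 179.7], 0.69), ([210.4, 177.0], 0.57)]
nest_round [([207.6, 176.6], 0.45)]
nest_square [([208.0, 178.8], 0.51), ([154.3, 182.6], 0.39)]
nest_oblong [([182.5, 206.4], 0.52)]
side_tray [([325.0, 186.6], 0.64)]
photo_eye []
rack [([183.2, 190.8], 0.92)]
```

View pics/top0.png

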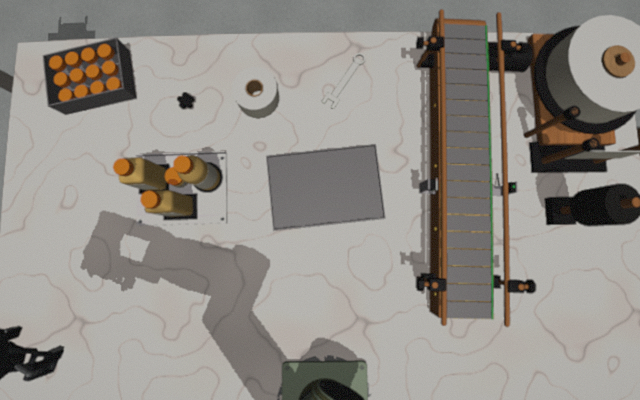

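View pics/scene0.png

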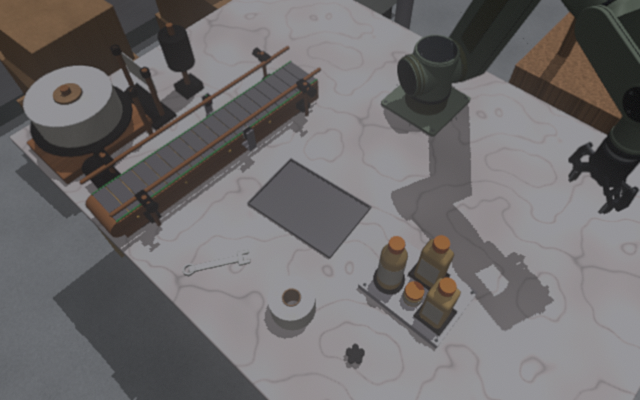

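```bash
cat > h.py <<'E'
import cv2,numpy as np
from scipy.spatial.transform import Rotation as R
from station import manip, optics, order, spotter
def cam(d):
    f=200/np.tan(np.radians(d["vfov"])/2)
    K=np.array([[f,0,d["cx"]],[0,f,d["cy"]],[0,0,1]])
    if "hand_eye" in d:
        s=d["s"]; T=np.eye(4);T[:3,:3]=R.from_quat(s["orientation"]).as_matrix();T[:3,3]=s["ee_pos"]
        C=np.linalg.inv(T@d["hand_eye"]); return K,d["D"],C[:3,:3],C[:3,3]
    return K,d["D"],cv2.Rodrigues(d["rvec"])[0],d["tvec"]
def snap(c):
    s=manip.observe(); d=optics.capture(c); d["s"]=s; return d
def world(d,px,z):
    K,D,Rm,t=cam(d); px=np.atleast_2d(np.array(px,float))
    u=cv2.undistortPoints(px[:,None],K,D)[:,0]
    r=np.c_[u,np.ones(len(u))]@Rm; o=-Rm.T@t
    return o+r*((z-o[2])/r[:,2])[:,None]
def proj(d,P):
    K,D,Rm,t=cam(d); return cv2.projectPoints(np.atleast_2d(np.array(P,float)),cv2.Rodrigues(Rm)[0],t,K,D)[0][:,0]
E
python3 - <<'E'
from h import *
for c in ["top","scene"]:
    d=snap(c)
    for t,z in [("bottle_round",.009),("bottle_square",.009),("bottle_oblong",.009),("jar",.006),("side_tray",0),("rack",0),("photo_eye",.09)]:
        for r in spotter.mark_of(t,c)[:2]: print(c,t,round(r["score"],2),np.round(world(d,r["point"],z),4))
    K,D,Rm,t=cam(d); print(-Rm.T@t)
E
```

```text
top bottle_round 0.6 [[0.482  0.3557 0.009 ]]
top bottle_round 0.56 [[0.5458 0.2848 0.009 ]]
top bottle_square 0.66 [[0.5504 0.4208 0.009 ]]
top bottle_square 0.53 [[0.477  0.3535 0.009 ]]
top bottle_oblong 0.55 [[0.4872 0.3487 0.009 ]]
top jar 0.78 [[0.5549 0.3553 0.006 ]]
top side_tray 0.88 [[ 5.321e-01 -3.000e-04  0.000e+00]]
top rack 0.61 [[0.5249 0.3532 0.    ]]
[0.40375851 0.01325954 0.93182491]
scene bottle_round 0.96 [[0.5525 0.2885 0.009 ]]
scene bottle_round 0.16 [[ 0.5211 -0.0044  0.009 ]]
scene bottle_square 0.71 [[0.5458 0.4241 0.009 ]]
scene bottle_oblong 0.78 [[0.4902 0.3586 0.009 ]]
scene bottle_oblong 0.75 [[0.5504 0.4244 0.009 ]]
scene jar 0.97 [[0.5461 0.3578 0.006 ]]
scene rack 0.61 [[0.5266 0.358  0.    ]]
scene rack 0.61 [[0.477  0.3576 0.    ]]
[1.03203081 0.52585888 1.15600704]
```

The top picture shows the tray (corners about (267,157), (376,145), (384,217), (273,229)), the rack's right edge at column 226 (rows 152–222) and the photo-eye pair near (432,185) and (512,186). The scene picture shows the round bottle at (390,270), the oblong at (433,262), the square at (437,305) and the jar at (413,293).

```bash
python3 - <<'E'
from h import *
d=snap("top")
t=world(d,[(267,157),(376,145),(384,217),(273,229)],.012); print(np.round(t,3),t.mean(0),np.linalg.norm(t-np.roll(t,-1,0),axis=1))
print(np.round(world(d,[(225,152),(226.5,222)],.006),4))
# caps by colour
for c in ["top","scene"]:
    d=snap(c); h=cv2.cvtColor(d["image"],cv2.COLOR_BGR2HSV)
    m=cv2.inRange(h,(5,170,130),(18,255,255)); n,l,s,ce=cv2.connectedComponentsWithStats(m)
    for i in range(1,n):
        if s[i,4]>40: print(c,s[i],np.round(ce[i],1))
    im=d["image"]
    crop=im[130:240,400:540] if c=="top" else im[60:200,160:320]
    cv2.imwrite(f"pics/eye_{c}.png",cv2.resize(crop,None,fx=4 if c=="top" else 4,fy=4,interpolation=cv2.INTER_CUBIC))
w=snap("wrist"); print(w["hand_eye"],w["vfov"],w["D"])
E
```

```text
[[ 0.604  0.137  0.012]
 [ 0.631 -0.139  0.012]
 [ 0.449 -0.154  0.012]
 [ 0.423  0.121  0.012]] [ 0.52665607 -0.00873493  0.012     ] [0.27696463 0.18273195 0.27598877 0.18166172]
[[0.6193 0.2449 0.006 ]
 [0.441  0.2382 0.006 ]]
top [ 97  44  14  13 139] [103.7  50.1]
top [ 81  48  14  13 138] [87.3 53.9]
top [ 65  52  13  13 136] [71.1 57.8]
top [ 49  56  13  13 136] [55.1 61.8]
top [102  61  13  13 132] [108.1  67. ]
top [ 86  64  13  14 135] [91.9 70.8]
top [ 70  68  13  14 132] [75.9 74.6]
top [ 54  72  13  14 134] [59.8 78.4]
top [106  78  14  12 124] [112.6  83.2]
top [ 90  81  13  12 123] [96.3 86.9]
top [ 74  85  14  12 126] [80.3 90.7]
top [ 59  89  13  12 123] [64.6 94.4]
top [165 156  25  28 410] [177.  169.7]
top [114 159  15  16 184] [121.3 166.3]
top [142 191  15  17 214] [148.9 198.9]
[[ 5.08008548e-04 -9.60962007e-01 -2.76679892e-01  7.07385744e-02]
 [ 9.99999611e-01  2.88577714e-04  8.33801580e-04 -8.43953803e-04]
 [-7.21407989e-04 -2.76680208e-01  9.60961780e-01 -1.33713122e-01]
 [ 0.00000000e+00  0.00000000e+00  0.00000000e+00  1.00000000e+00]] 63.31925077653977 [-0.03561681  0.          0.          0.          0.        ]
```

View pics/eye_top.png

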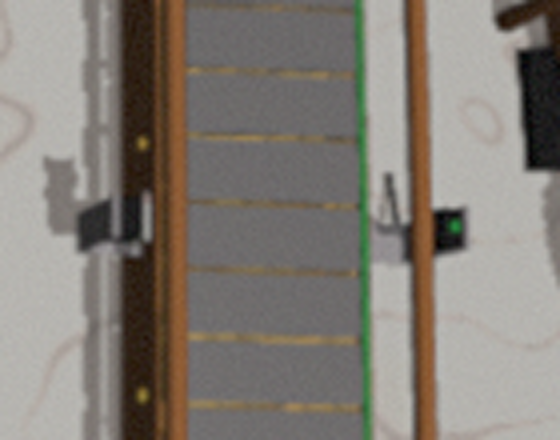

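View pics/eye_scene.png

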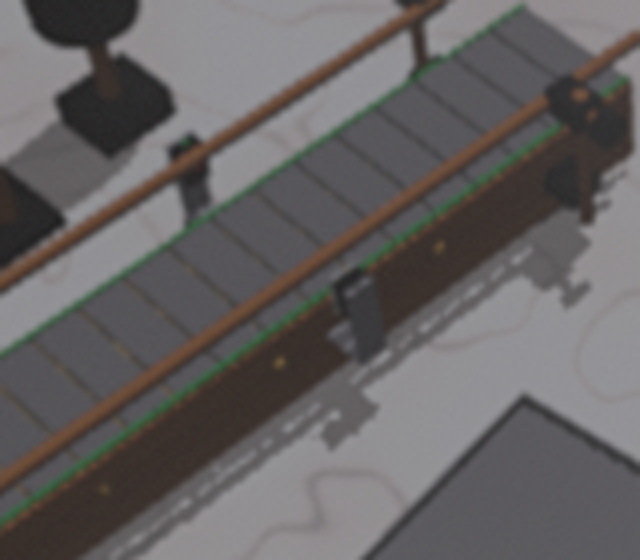

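The photo-eye pair lies across the belt at about (433.7,184.5) and (512.5,187) in the full top image. The rails are near columns 444.5 and 505.7. I'll raise and turn the tool, then go to look down at the rack.

step_arm([
  {"az": 0.1704, "z": -0.34, "hand": 1},
  {"az": 0.1704, "z": -0.34},
  {"az": 0.1704, "z": -0.34},
  {"az": 0.1704, "z": -0.34},
  {"az": 0.1704, "z": -0.34},
  {"az": 0.1704, "z": -0.34},
  {"az": 0.1704, "z": -0.34},
  {"y": 0.6, "x": -0.24},
  {"y": 0.6, "x": -0.24},
  {"y": 0.6, "x": -0.24},
  {"y": 0.6, "x": -0.24},
  {"y": 0.6, "x": -0.24},
  {"y": 0.6, "x": -0.24},
  {"y": 0.6, "x": -0.24},
  {"y": 0.6, "x": -0.24},
  {},
  {},
])

```text
invalid input at $.series[0]: expected keys hand, x, y, z, ax, ay, az
```

```bash
python3 - <<'E'
from h import *
d=snap("wrist"); s=d["s"]; print(s["ee_pos"],R.from_quat(s["orientation"]).as_matrix().round(4)); cv2.imwrite("pics/w1.png",d["image"])
for t,z in [("bottle_round",.009),("bottle_square",.009),("bottle_oblong",.009),("jar",.006),("nest_round",.006),("nest_square",.006),("nest_oblong",.006),("side_tray",0),("rack",0)]:
    for r in spotter.mark_of(t,"wrist")[:2]: print(t,round(r["score"],2),np.round(r["point"]),np.round(world(d,r["point"],z),4))
h=cv2.cvtColor(d["image"],cv2.COLOR_BGR2HSV)
m=cv2.inRange(h,(5,170,130),(18,255,255)); n,l,st,ce=cv2.connectedComponentsWithStats(m)
for i in range(1,n):
    if st[i,4]>200: print(st[i],np.round(ce[i],1), *[np.round(world(d,ce[i],z),3)[0] for z in (.195,.179,.187,.052)])
E
```

```text
[0.21210089 0.53446604 0.23933479] [[-9.295e-01  3.688e-01  0.000e+00]
 [ 3.688e-01  9.295e-01  0.000e+00]
 [-0.000e+00  1.000e-04 -1.000e+00]]
```

View pics/w1.png

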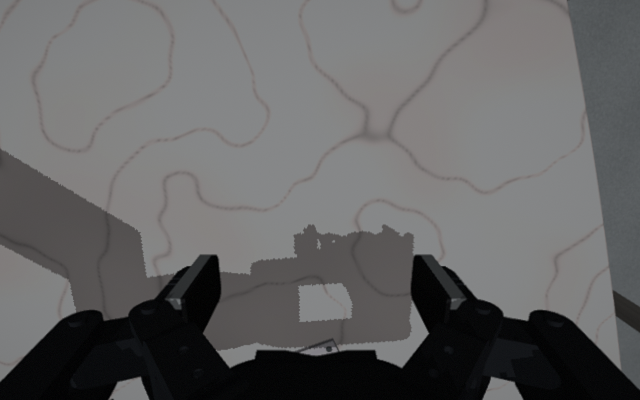

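The arm did not move (every row needs all keys), so this picture shows only bare table and the fingers. Resending.

step_arm([
  {"hand": 1, "x": 0, "y": 0, "z": -0.34, "ax": 0, "ay": 0, "az": 0.1704},
  {"hand": 1, "x": 0, "y": 0, "z": -0.34, "ax": 0, "ay": 0, "az": 0.1704},
  {"hand": 1, "x": 0, "y": 0, "z": -0.34, "ax": 0, "ay": 0, "az": 0.1704},
  {"hand": 1, "x": 0, "y": 0, "z": -0.34, "ax": 0, "ay": 0, "az": 0.1704},
  {"hand": 1, "x": 0, "y": 0, "z": -0.34, "ax": 0, "ay": 0, "az": 0.1704},
  {"hand": 1, "x": 0, "y": 0, "z": -0.34, "ax": 0, "ay": 0, "az": 0.1704},
  {"hand": 1, "x": 0, "y": 0, "z": -0.34, "ax": 0, "ay": 0, "az": 0.1704},
  {"hand": 1, "x": -0.24, "y": 0.6, "z": 0, "ax": 0, "ay": 0, "az": 0},
  {"hand": 1, "x": -0.24, "y": 0.6, "z": 0, "ax": 0, "ay": 0, "az": 0},
  {"hand": 1, "x": -0.24, "y": 0.6, "z": 0, "ax": 0, "ay": 0, "az": 0},
  {"hand": 1, "x": -0.24, "y": 0.6, "z": 0, "ax": 0, "ay": 0, "az": 0},
  {"hand": 1, "x": -0.24, "y": 0.6, "z": 0, "ax": 0, "ay": 0, "az": 0},
  {"hand": 1, "x": -0.24, "y": 0.6, "z": 0, "ax": 0, "ay": 0, "az": 0},
  {"hand": 1, "x": -0.24, "y": 0.6, "z": 0, "ax": 0, "ay": 0, "az": 0},
  {"hand": 1, "x": -0.24, "y": 0.6, "z": 0, "ax": 0, "ay": 0, "az": 0},
  {"hand": 1, "x": 0, "y": 0, "z": 0, "ax": 0, "ay": 0, "az": 0},
  {"hand": 1, "x": 0, "y": 0, "z": 0, "ax": 0, "ay": 0, "az": 0},
])

```text
t: 4.72
ee_pos: [0.4997, 0.4195, 0.382]
orientation: [0.707, 0.707, -0.0, -0.0]
ft_force: [0.1, 0.4, 0.1]
gripper_width: 0.0858
grip_force: 0.0
```

```bash
cat > look.py <<'E'
from h import *
import sys
d=snap("wrist"); s=d["s"]; print(s["ee_pos"],R.from_quat(s["orientation"]).as_matrix().round(4)); cv2.imwrite(sys.argv[1],d["image"])
for t,z in [("bottle_round",.009),("bottle_square",.009),("bottle_oblong",.009),("jar",.006),("nest_round",.006),("nest_square",.006),("nest_oblong",.006),("side_tray",0),("rack",0)]:
    for r in spotter.mark_of(t,"wrist")[:2]: print(t,round(r["score"],2),np.round(r["point"]),np.round(world(d,r["point"],z),4))
h=cv2.cvtColor(d["image"],cv2.COLOR_BGR2HSV)
m=cv2.inRange(h,(5,170,130),(18,255,255)); n,l,st,ce=cv2.connectedComponentsWithStats(m)
for i in range(1,n):
    if st[i,4]>200: print(st[i],np.round(ce[i],1), *[np.round(world(d,ce[i],z),3)[0] for z in (.195,.179,.187,.052)])
E
python3 look.py pics/w2.png
```

```text
[0.49967875 0.4195012  0.38200799] [[-3.e-04  1.e+00 -8.e-04]
 [ 1.e+00  3.e-04  2.e-04]
 [ 2.e-04 -8.e-04 -1.e+00]]
bottle_round 0.55 [349. 230.] [[0.5545 0.295  0.009 ]]
bottle_square 0.77 [350. 153.] [[0.5525 0.4228 0.009 ]]
bottle_oblong 0.69 [301. 194.] [[0.4761 0.3574 0.009 ]]
jar 0.64 [348. 193.] [[0.5511 0.3576 0.006 ]]
nest_round 0.71 [345. 232.] [[0.5492 0.2911 0.006 ]]
nest_oblong 0.35 [303. 194.] [[0.4792 0.3565 0.006 ]]
side_tray 0.44 [305. 193.] [[0.4823 0.3566 0.    ]]
rack 0.91 [334. 192.] [[0.5285 0.3587 0.    ]]
[516   0  23  28 534] [526.4  13.3] [0.689 0.575 0.195] [0.699 0.579 0.179] [0.694 0.577 0.187] [0.774 0.613 0.052]
[550   0  25  20 425] [561.6   8.4] [0.722 0.58  0.195] [0.733 0.584 0.179] [0.727 0.582 0.187] [0.821 0.62  0.052]
[587   0  25  12 226] [598.4   4.5] [0.756 0.584 0.195] [0.769 0.589 0.179] [0.763 0.586 0.187] [0.871 0.626 0.052]
[588  20  25  28 552] [599.5  33.2] [0.762 0.56  0.195] [0.775 0.564 0.179] [0.769 0.562 0.187] [0.879 0.592 0.052]
[551  27  25  28 544] [562.8  40.6] [0.728 0.553 0.195] [0.739 0.556 0.179] [0.733 0.554 0.187] [0.83  0.581 0.052]
[517  35  23  27 505] [527.9  47.8] [0.695 0.546 0.195] [0.705 0.548 0.179] [0.7   0.547 0.187] [0.783 0.571 0.052]
[587  55  25  27 524] [599.3  68. ] [0.768 0.53  0.195] [0.782 0.532 0.179] [0.775 0.531 0.187] [0.888 0.548 0.052]
[552  62  24  26 502] [563.3  74.6] [0.734 0.523 0.195] [0.745 0.525 0.179] [0.74  0.524 0.187] [0.838 0.538 0.052]
[519  68  22  27 468] [529.   80.9] [0.701 0.517 0.195] [0.711 0.518 0.179] [0.706 0.517 0.187] [0.791 0.529 0.052]
[285 219  25  27 475] [296.1 231.9] [0.478 0.364 0.195] [0.477 0.358 0.179] [0.478 0.361 0.187] [0.469 0.308 0.052]
```

View pics/w2.png

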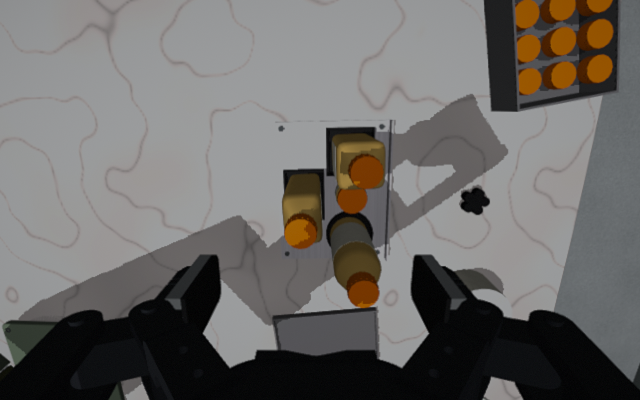

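The wrist view shows the square cap at (367,171), oblong cap at (301,231), round cap at (363,289) and jar lid at (352,198). The rack's left edge is at row 122, its lip at column 390. I'll cross-check the caps in the three views.

```bash
python3 - <<'E'
from h import *
P={"sq":((367,171),.179),"ob":((301,231),.187),"ro":((363,289),.195),"jar":((352,198),.052)}
d=snap("wrist")
for k,(p,z) in P.items(): print(k,np.round(world(d,p,z),4))
print("rack corner px",np.round(world(d,[(278,121),(281,128),(382,126),(287,253)],.006),4))
t=snap("top")
print(np.round(world(t,[(121,165.5)],.179),4),np.round(world(t,[(148.5,198.5)],.187),4),np.round(world(t,[(181,163),(184,163)],.195),4))
sc=snap("scene")
for p,z in [((447,284),.179),((441,241),.187),((397,242),.195),((414,289),.052)]: print(np.round(world(sc,p,z),4))
# photo eye / belt
print("rails",np.round(world(t,[(444.5,187),(505.7,187),(441,60),(501,60),(444,300),(507,300)],.135),4))
print("eyes",np.round(world(t,[(433.7,184.5),(512.5,187)],.13),4))
h=cv2.cvtColor(sc["image"],cv2.COLOR_BGR2HSV)
g=spotter.mark_of("photo_eye","top");print(g); g=spotter.recognise("photo_eye","scene");print(g)
E
```

```text
sq [[0.5535 0.4263 0.179 ]]
ob [[0.4836 0.3618 0.187 ]]
ro [[0.5526 0.2955 0.195 ]]
jar [[0.5536 0.362  0.052 ]]
rack corner px [[0.4419 0.4714 0.006 ]
 [0.4462 0.4609 0.006 ]
 [0.6016 0.4642 0.006 ]
 [0.4507 0.2515 0.006 ]]
[[0.5538 0.4215 0.179 ]] [[0.4829 0.3558 0.187 ]] [[0.5539 0.2875 0.195 ]
 [0.5538 0.2813 0.195 ]]
[[0.5521 0.422  0.179 ]]
[[0.4809 0.356  0.187 ]]
[[0.5508 0.2881 0.195 ]]
[[0.5517 0.3584 0.052 ]]
rails [[ 0.5067 -0.2652  0.135 ]
 [ 0.5054 -0.4011  0.135 ]
 [ 0.7977 -0.2733  0.135 ]
 [ 0.7986 -0.4129  0.135 ]
 [ 0.2663 -0.2539  0.135 ]
 [ 0.2632 -0.3899  0.135 ]]
eyes [[ 0.513  -0.2433  0.13  ]
 [ 0.5058 -0.4191  0.13  ]]
[{'point': [181.4, 207.8], 'score': 0.72}, {'point': [180.6, 180.4], 'score': 0.71}]
[{'point': [246.5, 131.4], 'score': 0.96}]
```

step_arm([
  {"hand": 1, "x": -0.54, "y": 0.217, "z": 0, "ax": 0, "ay": 0, "az": 0},
  {"hand": 1, "x": -0.54, "y": 0.217, "z": 0, "ax": 0, "ay": 0, "az": 0},
  {"hand": 1, "x": -0.54, "y": 0.217, "z": 0, "ax": 0, "ay": 0, "az": 0},
  {"hand": 1, "x": -0.54, "y": 0.217, "z": 0, "ax": 0, "ay": 0, "az": 0},
  {"hand": 1, "x": 0, "y": 0, "z": 0.5, "ax": 0, "ay": 0, "az": 0},
  {"hand": 1, "x": 0, "y": 0, "z": 0.5, "ax": 0, "ay": 0, "az": 0},
  {"hand": 1, "x": 0, "y": 0, "z": 0.5, "ax": 0, "ay": 0, "az": 0},
  {"hand": 1, "x": 0, "y": 0, "z": 0.5, "ax": 0, "ay": 0, "az": 0},
  {"hand": 1, "x": 0, "y": 0, "z": 0.4, "ax": 0, "ay": 0, "az": 0},
  {"hand": 1, "x": 0, "y": 0, "z": 0.4, "ax": 0, "ay": 0, "az": 0},
  {"hand": 1, "x": 0, "y": 0, "z": 0.35, "ax": 0, "ay": 0, "az": 0},
  {"hand": 1, "x": 0, "y": 0, "z": 0.3, "ax": 0, "ay": 0, "az": 0},
  {"hand": 1, "x": 0, "y": 0, "z": 0, "ax": 0, "ay": 0, "az": 0},
], grip_force=40)

```text
t: 7.1
ee_pos: [0.5515, 0.2893, 0.1737]
orientation: [0.707, 0.707, -0.002, -0.001]
ft_force: [0.5, 0.2, 0.1]
gripper_width: 0.0852
grip_force: 0.0
```

```bash
python3 - <<'E'
from h import *
d=snap("wrist"); cv2.imwrite("pics/w3.png",d["image"]); print(d["s"]["ee_pos"])
E
```

```text
[0.55150421 0.28929102 0.17370781]
```

View pics/w3.png

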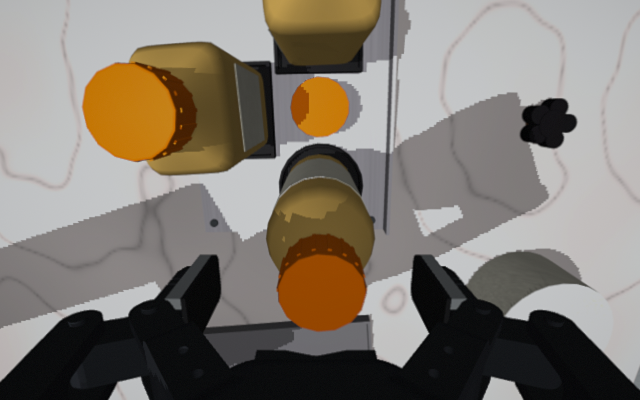

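The cap is centred between the fingers at (322,287), so I close, lift 30 mm slightly and check the grip.

step_arm([
  {"hand": 0, "x": 0, "y": 0, "z": 0, "ax": 0, "ay": 0, "az": 0},
  {"hand": 0, "x": 0, "y": 0, "z": 0, "ax": 0, "ay": 0, "az": 0},
  {"hand": 0, "x": 0, "y": 0, "z": 0, "ax": 0, "ay": 0, "az": 0},
  {"hand": 0, "x": 0, "y": 0, "z": 0, "ax": 0, "ay": 0, "az": 0},
  {"hand": 0, "x": 0, "y": 0, "z": 0, "ax": 0, "ay": 0, "az": 0},
  {"hand": 0, "x": 0, "y": 0, "z": 0, "ax": 0, "ay": 0, "az": 0},
  {"hand": 0, "x": 0, "y": 0, "z": -0.1, "ax": 0, "ay": 0, "az": 0},
  {"hand": 0, "x": 0, "y": 0, "z": -0.2, "ax": 0, "ay": 0, "az": 0},
  {"hand": 0, "x": 0, "y": 0, "z": -0.2, "ax": 0, "ay": 0, "az": 0},
  {"hand": 0, "x": 0, "y": 0, "z": -0.1, "ax": 0, "ay": 0, "az": 0},
  {"hand": 0, "x": 0, "y": 0, "z": 0, "ax": 0, "ay": 0, "az": 0},
], grip_force=40)

```text
t: 8.52
ee_pos: [0.5525, 0.2898, 0.2118]
orientation: [0.707, 0.707, 0.001, 0.0]
ft_force: [0.6, -0.5, -3.9]
gripper_width: 0.0346
grip_force: 40.3
```

```bash
python3 - <<'E'
from h import *
d=snap("wrist"); cv2.imwrite("pics/w4.png",d["image"]); s=d["s"]; print(s["ee_pos"],s["gripper_width"],s["grip_force"])
for t in ["bottle_round"]:
  for r in spotter.mark_of(t,"wrist")[:2]: print(r["point"],r["score"],world(d,r["point"],.045))
  for r in spotter.mark_of(t,"scene")[:2]: pass
e=snap("scene"); 
for r in spotter.mark_of("bottle_round","scene")[:2]: print(r["point"],r["score"],world(e,r["point"],.045))
E
```

```text
[0.55246092 0.28983869 0.21184957] 0.034556125441109496 40.26548010413535
[316.9, 184.5] 0.76 [[0.55335716 0.2904556  0.045     ]]
[314.0, 110.6] 0.66 [[0.55063558 0.35822061 0.045     ]]
[392.1, 270.1] 0.57 [[0.54464604 0.28903695 0.045     ]]
```

View pics/w4.png

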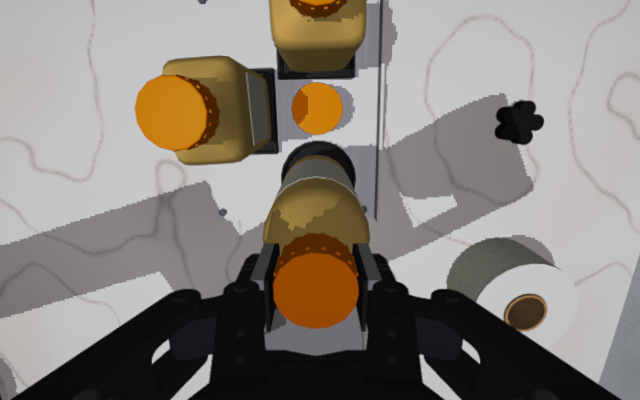

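Bottle held firmly at width 34.6 mm, about 3.9 N weight, upright. Carrying it to the far end of the tray.

step_arm([
  {"hand": 0, "x": -0.15, "y": -0.02, "z": 0, "ax": 0, "ay": 0, "az": 0},
  {"hand": 0, "x": -0.3, "y": -0.02, "z": 0, "ax": 0, "ay": 0, "az": 0},
  {"hand": 0, "x": -0.45, "y": -0.02, "z": 0, "ax": 0, "ay": 0, "az": 0},
  {"hand": 0, "x": -0.45, "y": -0.02, "z": 0, "ax": 0, "ay": 0, "az": 0},
  {"hand": 0, "x": -0.45, "y": -0.02, "z": 0, "ax": 0, "ay": 0, "az": 0},
  {"hand": 0, "x": -0.45, "y": -0.02, "z": 0, "ax": 0, "ay": 0, "az": 0},
  {"hand": 0, "x": -0.45, "y": -0.02, "z": 0, "ax": 0, "ay": 0, "az": 0},
  {"hand": 0, "x": -0.45, "y": -0.02, "z": 0, "ax": 0, "ay": 0, "az": 0},
  {"hand": 0, "x": -0.45, "y": -0.02, "z": 0, "ax": 0, "ay": 0, "az": 0},
  {"hand": 0, "x": -0.45, "y": -0.02, "z": 0, "ax": 0, "ay": 0, "az": 0},
  {"hand": 0, "x": -0.45, "y": -0.02, "z": 0, "ax": 0, "ay": 0, "az": 0},
  {"hand": 0, "x": -0.45, "y": -0.02, "z": 0, "ax": 0, "ay": 0, "az": 0},
  {"hand": 0, "x": -0.45, "y": -0.02, "z": 0, "ax": 0, "ay": 0, "az": 0},
  {"hand": 0, "x": -0.45, "y": -0.02, "z": 0, "ax": 0, "ay": 0, "az": 0},
  {"hand": 0, "x": -0.4, "y": -0.02, "z": 0, "ax": 0, "ay": 0, "az": 0},
  {"hand": 0, "x": -0.23, "y": 0, "z": 0, "ax": 0, "ay": 0, "az": 0},
  {"hand": 0, "x": 0, "y": 0, "z": 0.2, "ax": 0, "ay": 0, "az": 0},
  {"hand": 0, "x": 0, "y": 0, "z": 0.2, "ax": 0, "ay": 0, "az": 0},
  {"hand": 0, "x": 0, "y": 0, "z": 0, "ax": 0, "ay": 0, "az": 0},
  {"hand": 0, "x": 0, "y": 0, "z": 0, "ax": 0, "ay": 0, "az": 0},
])

```text
t: 11.28
ee_pos: [0.5345, -0.0985, 0.187]
orientation: [0.707, 0.708, 0.0, -0.0]
ft_force: [-0.1, -1.1, -2.5]
gripper_width: 0.0343
grip_force: 40.4
```

```bash
python3 - <<'E'
from h import *
d=snap("wrist"); cv2.imwrite("pics/w5.png",d["image"]); s=d["s"]; print(s["ee_pos"],s["gripper_width"],s["ft_force"])
E
```

```text
[ 0.53445076 -0.09846588  0.18695686] 0.03429219633236358 [-0.1378786  -1.09260466 -2.51511535]
```

View pics/w5.png

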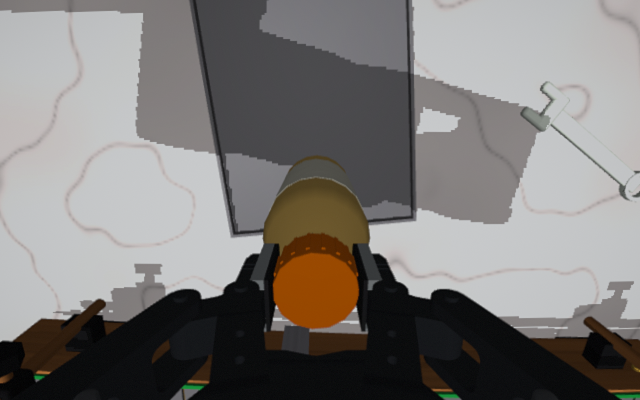

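The bottle hangs upright over the tray; the tray's near edge (row ~225) is clear of its base (~row 170). Lowering and releasing.

step_arm([
  {"hand": 0, "x": 0, "y": 0, "z": 0.15, "ax": 0, "ay": 0, "az": 0},
  {"hand": 0, "x": 0, "y": 0, "z": 0.1, "ax": 0, "ay": 0, "az": 0},
  {"hand": 0, "x": 0, "y": 0, "z": 0.04, "ax": 0, "ay": 0, "az": 0},
  {"hand": 0, "x": 0, "y": 0, "z": 0.02, "ax": 0, "ay": 0, "az": 0},
  {"hand": 0, "x": 0, "y": 0, "z": 0, "ax": 0, "ay": 0, "az": 0},
  {"hand": 0, "x": 0, "y": 0, "z": 0, "ax": 0, "ay": 0, "az": 0},
])

```text
t: 12.08
ee_pos: [0.5344, -0.0991, 0.1699]
orientation: [0.707, 0.707, 0.0, 0.0]
ft_force: [-2.3, 0.7, 5.7]
gripper_width: 0.0347
grip_force: 41.1
```

step_arm([
  {"hand": 1, "x": 0, "y": 0, "z": 0, "ax": 0, "ay": 0, "az": 0},
  {"hand": 1, "x": 0, "y": 0, "z": 0, "ax": 0, "ay": 0, "az": 0},
  {"hand": 1, "x": 0, "y": 0, "z": 0, "ax": 0, "ay": 0, "az": 0},
  {"hand": 1, "x": 0, "y": 0, "z": 0, "ax": 0, "ay": 0, "az": 0},
  {"hand": 1, "x": 0, "y": 0, "z": -0.34, "ax": 0, "ay": 0, "az": 0},
  {"hand": 1, "x": 0, "y": 0, "z": -0.5, "ax": 0, "ay": 0, "az": 0},
  {"hand": 1, "x": 0, "y": 0, "z": -0.5, "ax": 0, "ay": 0, "az": 0},
  {"hand": 1, "x": 0.76, "y": -0.0875, "z": 0, "ax": 0, "ay": 0, "az": 0},
  {"hand": 1, "x": 0.76, "y": -0.0875, "z": 0, "ax": 0, "ay": 0, "az": 0},
  {"hand": 1, "x": 0.76, "y": -0.0875, "z": 0, "ax": 0, "ay": 0, "az": 0},
  {"hand": 1, "x": 0.76, "y": -0.0875, "z": 0, "ax": 0, "ay": 0, "az": 0},
  {"hand": 1, "x": 0.76, "y": -0.0875, "z": 0, "ax": 0, "ay": 0, "az": 0},
  {"hand": 1, "x": 0.76, "y": -0.0875, "z": 0, "ax": 0, "ay": 0, "az": 0},
  {"hand": 1, "x": 0.76, "y": -0.0875, "z": 0, "ax": 0, "ay": 0, "az": 0},
  {"hand": 1, "x": 0.76, "y": -0.0875, "z": 0, "ax": 0, "ay": 0, "az": 0},
  {"hand": 1, "x": 0.76, "y": -0.0875, "z": 0, "ax": 0, "ay": 0, "az": 0},
  {"hand": 1, "x": 0.76, "y": -0.0875, "z": 0, "ax": 0, "ay": 0, "az": 0},
  {"hand": 1, "x": 0, "y": 0, "z": 0, "ax": 0, "ay": 0, "az": 0},
  {"hand": 1, "x": 0, "y": 0, "z": 0, "ax": 0, "ay": 0, "az": 0},
])

```text
t: 14.45
ee_pos: [0.4816, 0.3565, 0.2486]
orientation: [0.707, 0.707, -0.0, 0.0]
ft_force: [-0.0, -0.1, 0.7]
gripper_width: 0.0853
grip_force: 0.0
```

```bash
cat > caps.py <<'E'
from h import *
import sys
d=snap("wrist"); s=d["s"]; print(s["ee_pos"]); z=float(sys.argv[1])
h=cv2.cvtColor(d["image"],cv2.COLOR_BGR2HSV)
m=cv2.inRange(h,(5,170,195),(18,255,255)); n,l,st,ce=cv2.connectedComponentsWithStats(m)
for i in range(1,n):
    if st[i,4]>300: print(st[i],np.round(ce[i],1), np.round(world(d,ce[i],z),4))
if len(sys.argv)>2: cv2.imwrite(sys.argv[2],d["image"])
e=snap("top")
for t in ["bottle_round","bottle_square","bottle_oblong"]:
  for r in spotter.mark_of(t,"top")[:2]: print(t,np.round(r["score"],2),np.round(world(e,r["point"],.003),3))
E
python3 caps.py .187
```

```text
[0.48161154 0.35647276 0.24863241]
bottle_round 0.86 [[ 0.532 -0.105  0.003]]
bottle_square 0.61 [[0.549 0.428 0.003]]
bottle_oblong 0.55 [[0.479 0.357 0.003]]
```

step_arm([
  {"hand": 1, "x": 0, "y": 0, "z": 0.3, "ax": 0, "ay": 0, "az": 0},
  {"hand": 1, "x": 0, "y": 0, "z": 0.3, "ax": 0, "ay": 0, "az": 0},
  {"hand": 1, "x": 0, "y": 0, "z": 0.3, "ax": 0, "ay": 0, "az": 0},
  {"hand": 1, "x": 0, "y": 0, "z": 0.3, "ax": 0, "ay": 0, "az": 0},
  {"hand": 1, "x": 0, "y": 0, "z": 0.16, "ax": 0, "ay": 0, "az": 0},
  {"hand": 0, "x": 0, "y": 0, "z": 0, "ax": 0, "ay": 0, "az": 0},
  {"hand": 0, "x": 0, "y": 0, "z": 0, "ax": 0, "ay": 0, "az": 0},
  {"hand": 0, "x": 0, "y": 0, "z": 0, "ax": 0, "ay": 0, "az": 0},
  {"hand": 0, "x": 0, "y": 0, "z": 0, "ax": 0, "ay": 0, "az": 0},
  {"hand": 0, "x": 0, "y": 0, "z": 0, "ax": 0, "ay": 0, "az": 0},
  {"hand": 0, "x": 0, "y": 0, "z": 0, "ax": 0, "ay": 0, "az": 0},
])

```text
t: 16.08
ee_pos: [0.4823, 0.3572, 0.1684]
orientation: [0.707, 0.707, 0.001, 0.0]
ft_force: [0.1, -0.4, 5.9]
gripper_width: 0.0349
grip_force: 40.3
```

step_arm([
  {"hand": 0, "x": 0, "y": 0, "z": -0.1, "ax": 0, "ay": 0, "az": 0},
  {"hand": 0, "x": 0, "y": 0, "z": -0.2, "ax": 0, "ay": 0, "az": 0},
  {"hand": 0, "x": 0, "y": 0, "z": -0.2, "ax": 0, "ay": 0, "az": 0},
  {"hand": 0, "x": 0, "y": 0, "z": -0.1, "ax": 0, "ay": 0, "az": 0},
  {"hand": 0, "x": 0, "y": 0, "z": 0, "ax": 0, "ay": 0, "az": 0},
  {"hand": 0, "x": 0, "y": 0, "z": 0, "ax": 0, "ay": 0, "az": 0},
])

```text
t: 16.82
ee_pos: [0.4815, 0.3568, 0.203]
orientation: [0.707, 0.707, -0.0, -0.0]
ft_force: [0.2, 1.1, -3.9]
gripper_width: 0.0341
grip_force: 40.4
```

```bash
python3 caps.py .2 pics/w6.png
```

```text
[0.48146955 0.35675632 0.20295852]
bottle_round 0.72 [[ 0.534 -0.105  0.003]]
bottle_square 0.94 [[0.559 0.422 0.003]]
bottle_oblong 0.79 [[0.483 0.372 0.003]]
```

View pics/w6.png

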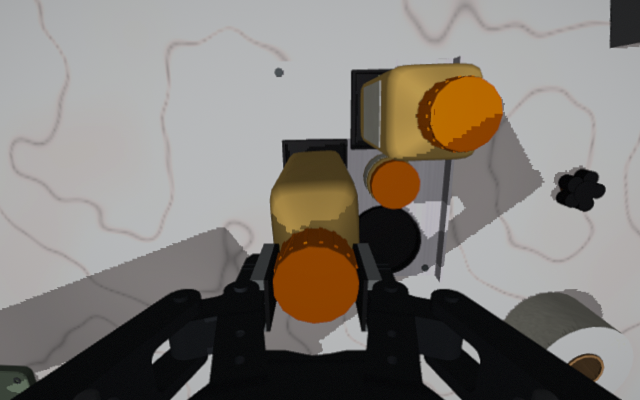

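The oblong bottle is held upright; its nest, the empty round nest (390,238) and the jar (393,182) are undisturbed. Carrying it to mid-tray.

step_arm([
  {"hand": 0, "x": -0.15, "y": 0.05, "z": 0, "ax": 0, "ay": 0, "az": 0},
  {"hand": 0, "x": -0.3, "y": 0.05, "z": 0, "ax": 0, "ay": 0, "az": 0},
  {"hand": 0, "x": -0.45, "y": 0.05, "z": 0, "ax": 0, "ay": 0, "az": 0},
  {"hand": 0, "x": -0.45, "y": 0.05, "z": 0, "ax": 0, "ay": 0, "az": 0},
  {"hand": 0, "x": -0.45, "y": 0.05, "z": 0, "ax": 0, "ay": 0, "az": 0},
  {"hand": 0, "x": -0.45, "y": 0.05, "z": 0, "ax": 0, "ay": 0, "az": 0},
  {"hand": 0, "x": -0.45, "y": 0.05, "z": 0, "ax": 0, "ay": 0, "az": 0},
  {"hand": 0, "x": -0.45, "y": 0.05, "z": 0, "ax": 0, "ay": 0, "az": 0},
  {"hand": 0, "x": -0.45, "y": 0.05, "z": 0, "ax": 0, "ay": 0, "az": 0},
  {"hand": 0, "x": -0.45, "y": 0.05, "z": 0, "ax": 0, "ay": 0, "az": 0},
  {"hand": 0, "x": -0.45, "y": 0.05, "z": 0, "ax": 0, "ay": 0, "az": 0},
  {"hand": 0, "x": -0.45, "y": 0.05, "z": 0, "ax": 0, "ay": 0, "az": 0},
  {"hand": 0, "x": -0.45, "y": 0.05, "z": 0, "ax": 0, "ay": 0, "az": 0},
  {"hand": 0, "x": -0.4, "y": 0.05, "z": 0, "ax": 0, "ay": 0, "az": 0},
  {"hand": 0, "x": -0.3, "y": 0.05, "z": 0, "ax": 0, "ay": 0, "az": 0},
  {"hand": 0, "x": 0, "y": 0, "z": 0, "ax": 0, "ay": 0, "az": 0},
  {"hand": 0, "x": 0, "y": 0, "z": 0.25, "ax": 0, "ay": 0, "az": 0},
  {"hand": 0, "x": 0, "y": 0, "z": 0.25, "ax": 0, "ay": 0, "az": 0},
  {"hand": 0, "x": 0, "y": 0, "z": 0, "ax": 0, "ay": 0, "az": 0},
  {"hand": 0, "x": 0, "y": 0, "z": 0, "ax": 0, "ay": 0, "az": 0},
])

```text
t: 19.58
ee_pos: [0.5269, -0.0087, 0.1731]
orientation: [0.707, 0.707, 0.0, -0.0]
ft_force: [0.4, -0.7, -3.4]
gripper_width: 0.0347
grip_force: 40.6
```

step_arm([
  {"hand": 0, "x": 0, "y": 0, "z": 0.08, "ax": 0, "ay": 0, "az": 0},
  {"hand": 0, "x": 0, "y": 0, "z": 0.06, "ax": 0, "ay": 0, "az": 0},
  {"hand": 0, "x": 0, "y": 0, "z": 0.03, "ax": 0, "ay": 0, "az": 0},
  {"hand": 0, "x": 0, "y": 0, "z": 0, "ax": 0, "ay": 0, "az": 0},
  {"hand": 0, "x": 0, "y": 0, "z": 0, "ax": 0, "ay": 0, "az": 0},
])

```text
t: 20.2
ee_pos: [0.5269, -0.0091, 0.1632]
orientation: [0.707, 0.707, 0.0, 0.0]
ft_force: [-0.3, 0.5, -4.6]
gripper_width: 0.0343
grip_force: 40.6
```

step_arm([
  {"hand": 0, "x": 0, "y": 0, "z": 0.02, "ax": 0, "ay": 0, "az": 0},
  {"hand": 0, "x": 0, "y": 0, "z": 0, "ax": 0, "ay": 0, "az": 0},
  {"hand": 1, "x": 0, "y": 0, "z": 0, "ax": 0, "ay": 0, "az": 0},
  {"hand": 1, "x": 0, "y": 0, "z": 0, "ax": 0, "ay": 0, "az": 0},
  {"hand": 1, "x": 0, "y": 0, "z": 0, "ax": 0, "ay": 0, "az": 0},
  {"hand": 1, "x": 0, "y": 0, "z": 0, "ax": 0, "ay": 0, "az": 0},
  {"hand": 1, "x": 0, "y": 0, "z": -0.35, "ax": 0, "ay": 0, "az": 0},
  {"hand": 1, "x": 0, "y": 0, "z": -0.5, "ax": 0, "ay": 0, "az": 0},
  {"hand": 1, "x": 0, "y": 0, "z": -0.6, "ax": 0, "ay": 0, "az": 0},
  {"hand": 1, "x": 0.72, "y": 0.044, "z": 0, "ax": 0, "ay": 0, "az": 0},
  {"hand": 1, "x": 0.72, "y": 0.044, "z": 0, "ax": 0, "ay": 0, "az": 0},
  {"hand": 1, "x": 0.72, "y": 0.044, "z": 0, "ax": 0, "ay": 0, "az": 0},
  {"hand": 1, "x": 0.72, "y": 0.044, "z": 0, "ax": 0, "ay": 0, "az": 0},
  {"hand": 1, "x": 0.72, "y": 0.044, "z": 0, "ax": 0, "ay": 0, "az": 0},
  {"hand": 1, "x": 0.72, "y": 0.044, "z": 0, "ax": 0, "ay": 0, "az": 0},
  {"hand": 1, "x": 0.72, "y": 0.044, "z": 0, "ax": 0, "ay": 0, "az": 0},
  {"hand": 1, "x": 0.72, "y": 0.044, "z": 0, "ax": 0, "ay": 0, "az": 0},
  {"hand": 1, "x": 0.72, "y": 0.044, "z": 0, "ax": 0, "ay": 0, "az": 0},
  {"hand": 1, "x": 0.72, "y": 0.044, "z": 0, "ax": 0, "ay": 0, "az": 0},
  {"hand": 1, "x": 0, "y": 0, "z": 0, "ax": 0, "ay": 0, "az": 0},
])

```text
t: 22.7
ee_pos: [0.5526, 0.4258, 0.2477]
orientation: [0.706, 0.708, -0.0, -0.0]
ft_force: [0.1, -0.9, -0.2]
gripper_width: 0.0854
grip_force: 0.0
```

```bash
python3 caps.py .179
```

```text
[0.55256939 0.42575534 0.247705  ]
bottle_round 0.77 [[ 0.532 -0.103  0.003]]
bottle_square 0.89 [[0.552 0.425 0.003]]
bottle_oblong 0.84 [[ 0.52  -0.009  0.003]]
```

step_arm([
  {"hand": 1, "x": 0, "y": 0, "z": 0.35, "ax": 0, "ay": 0, "az": 0},
  {"hand": 1, "x": 0, "y": 0, "z": 0.35, "ax": 0, "ay": 0, "az": 0},
  {"hand": 1, "x": 0, "y": 0, "z": 0.35, "ax": 0, "ay": 0, "az": 0},
  {"hand": 1, "x": 0, "y": 0, "z": 0.25, "ax": 0, "ay": 0, "az": 0},
  {"hand": 1, "x": 0, "y": 0, "z": 0.18, "ax": 0, "ay": 0, "az": 0},
  {"hand": 0, "x": 0, "y": 0, "z": 0, "ax": 0, "ay": 0, "az": 0},
  {"hand": 0, "x": 0, "y": 0, "z": 0, "ax": 0, "ay": 0, "az": 0},
  {"hand": 0, "x": 0, "y": 0, "z": 0, "ax": 0, "ay": 0, "az": 0},
  {"hand": 0, "x": 0, "y": 0, "z": 0, "ax": 0, "ay": 0, "az": 0},
  {"hand": 0, "x": 0, "y": 0, "z": 0, "ax": 0, "ay": 0, "az": 0},
  {"hand": 0, "x": 0, "y": 0, "z": 0, "ax": 0, "ay": 0, "az": 0},
])

```text
t: 24.32
ee_pos: [0.5536, 0.4234, 0.1613]
orientation: [0.707, 0.707, 0.001, 0.0]
ft_force: [0.7, 0.1, 5.9]
gripper_width: 0.0343
grip_force: 40.7
```

step_arm([
  {"hand": 0, "x": 0, "y": 0, "z": -0.1, "ax": 0, "ay": 0, "az": 0},
  {"hand": 0, "x": 0, "y": 0, "z": -0.25, "ax": 0, "ay": 0, "az": 0},
  {"hand": 0, "x": 0, "y": 0, "z": -0.3, "ax": 0, "ay": 0, "az": 0},
  {"hand": 0, "x": 0, "y": 0, "z": -0.3, "ax": 0, "ay": 0, "az": 0},
  {"hand": 0, "x": 0, "y": 0, "z": -0.2, "ax": 0, "ay": 0, "az": 0},
  {"hand": 0, "x": 0, "y": 0, "z": -0.1, "ax": 0, "ay": 0, "az": 0},
  {"hand": 0, "x": 0, "y": 0, "z": 0, "ax": 0, "ay": 0, "az": 0},
  {"hand": 0, "x": 0, "y": 0, "z": 0, "ax": 0, "ay": 0, "az": 0},
])

```text
t: 25.32
ee_pos: [0.5528, 0.4227, 0.2343]
orientation: [0.707, 0.707, -0.001, -0.0]
ft_force: [-0.4, 0.1, -2.4]
gripper_width: 0.0346
grip_force: 40.3
```

```bash
python3 caps.py .2 pics/w7.png
```

```text
[0.55281567 0.42270298 0.23425836]
bottle_round 0.58 [[ 0.533 -0.098  0.003]]
bottle_square 0.96 [[0.565 0.459 0.003]]
bottle_oblong 0.57 [[ 0.526 -0.013  0.003]]
```

View pics/w7.png

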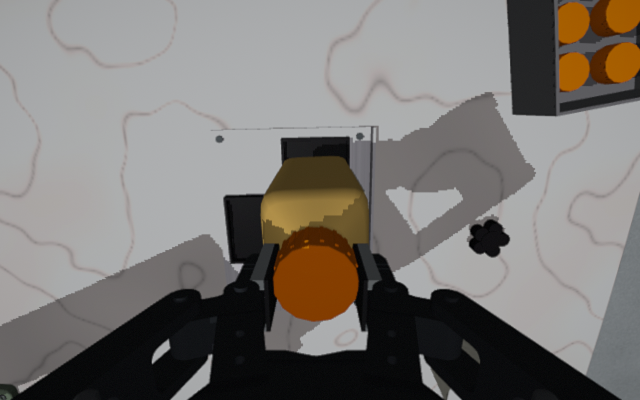

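The square bottle is held upright, well above its nest. Carrying it over the jar to the tray's near end.

step_arm([
  {"hand": 0, "x": -0.15, "y": -0.04, "z": 0, "ax": 0, "ay": 0, "az": 0},
  {"hand": 0, "x": -0.3, "y": -0.04, "z": 0, "ax": 0, "ay": 0, "az": 0},
  {"hand": 0, "x": -0.45, "y": -0.04, "z": 0, "ax": 0, "ay": 0, "az": 0},
  {"hand": 0, "x": -0.45, "y": -0.04, "z": 0, "ax": 0, "ay": 0, "az": 0},
  {"hand": 0, "x": -0.45, "y": -0.04, "z": 0, "ax": 0, "ay": 0, "az": 0},
  {"hand": 0, "x": -0.45, "y": -0.04, "z": 0, "ax": 0, "ay": 0, "az": 0},
  {"hand": 0, "x": -0.45, "y": -0.04, "z": 0, "ax": 0, "ay": 0, "az": 0},
  {"hand": 0, "x": -0.45, "y": -0.04, "z": 0, "ax": 0, "ay": 0, "az": 0},
  {"hand": 0, "x": -0.45, "y": -0.04, "z": 0, "ax": 0, "ay": 0, "az": 0},
  {"hand": 0, "x": -0.45, "y": -0.04, "z": 0, "ax": 0, "ay": 0, "az": 0},
  {"hand": 0, "x": -0.45, "y": -0.04, "z": 0, "ax": 0, "ay": 0, "az": 0},
  {"hand": 0, "x": -0.45, "y": -0.04, "z": 0, "ax": 0, "ay": 0, "az": 0},
  {"hand": 0, "x": -0.45, "y": -0.04, "z": 0, "ax": 0, "ay": 0, "az": 0},
  {"hand": 0, "x": -0.3, "y": -0.04, "z": 0, "ax": 0, "ay": 0, "az": 0},
  {"hand": 0, "x": 0, "y": 0, "z": 0, "ax": 0, "ay": 0, "az": 0},
  {"hand": 0, "x": 0, "y": 0, "z": 0.3, "ax": 0, "ay": 0, "az": 0},
  {"hand": 0, "x": 0, "y": 0, "z": 0.4, "ax": 0, "ay": 0, "az": 0},
  {"hand": 0, "x": 0, "y": 0, "z": 0.35, "ax": 0, "ay": 0, "az": 0},
  {"hand": 0, "x": 0, "y": 0, "z": 0.1, "ax": 0, "ay": 0, "az": 0},
  {"hand": 0, "x": 0, "y": 0, "z": 0, "ax": 0, "ay": 0, "az": 0},
])

```text
t: 28.08
ee_pos: [0.5198, 0.0814, 0.1662]
orientation: [0.707, 0.707, 0.0, -0.0]
ft_force: [0.6, 0.0, -3.1]
gripper_width: 0.0346
grip_force: 40.5
```

step_arm([
  {"hand": 0, "x": 0, "y": 0, "z": 0.08, "ax": 0, "ay": 0, "az": 0},
  {"hand": 0, "x": 0, "y": 0, "z": 0.04, "ax": 0, "ay": 0, "az": 0},
  {"hand": 0, "x": 0, "y": 0, "z": 0.02, "ax": 0, "ay": 0, "az": 0},
  {"hand": 0, "x": 0, "y": 0, "z": 0, "ax": 0, "ay": 0, "az": 0},
  {"hand": 0, "x": 0, "y": 0, "z": 0, "ax": 0, "ay": 0, "az": 0},
])

```text
t: 28.7
ee_pos: [0.5197, 0.0809, 0.1578]
orientation: [0.707, 0.707, 0.0, 0.0]
ft_force: [0.7, 0.7, -2.4]
gripper_width: 0.0344
grip_force: 40.4
```

step_arm([
  {"hand": 0, "x": 0, "y": 0, "z": 0.03, "ax": 0, "ay": 0, "az": 0},
  {"hand": 0, "x": 0, "y": 0, "z": 0.01, "ax": 0, "ay": 0, "az": 0},
  {"hand": 0, "x": 0, "y": 0, "z": 0, "ax": 0, "ay": 0, "az": 0},
  {"hand": 1, "x": 0, "y": 0, "z": 0, "ax": 0, "ay": 0, "az": 0},
  {"hand": 1, "x": 0, "y": 0, "z": 0, "ax": 0, "ay": 0, "az": 0},
  {"hand": 1, "x": 0, "y": 0, "z": 0, "ax": 0, "ay": 0, "az": 0},
  {"hand": 1, "x": 0, "y": 0, "z": 0, "ax": 0, "ay": 0, "az": 0},
  {"hand": 1, "x": 0, "y": 0, "z": -0.35, "ax": 0, "ay": 0, "az": 0},
  {"hand": 1, "x": 0, "y": 0, "z": -0.7, "ax": 0, "ay": 0, "az": 0},
  {"hand": 1, "x": 0, "y": 0, "z": -0.7, "ax": 0, "ay": 0, "az": 0},
  {"hand": 1, "x": 0.75, "y": 0.024, "z": 0, "ax": 0, "ay": 0, "az": 0},
  {"hand": 1, "x": 0.75, "y": 0.024, "z": 0, "ax": 0, "ay": 0, "az": 0},
  {"hand": 1, "x": 0.75, "y": 0.024, "z": 0, "ax": 0, "ay": 0, "az": 0},
  {"hand": 1, "x": 0.75, "y": 0.024, "z": 0, "ax": 0, "ay": 0, "az": 0},
  {"hand": 1, "x": 0.75, "y": 0.024, "z": 0, "ax": 0, "ay": 0, "az": 0},
  {"hand": 1, "x": 0.75, "y": 0.024, "z": 0, "ax": 0, "ay": 0, "az": 0},
  {"hand": 1, "x": 0.75, "y": 0.024, "z": 0, "ax": 0, "ay": 0, "az": 0},
  {"hand": 1, "x": 0, "y": 0, "z": 0, "ax": 0, "ay": 0, "az": 0},
  {"hand": 1, "x": 0, "y": 0, "z": 0, "ax": 0, "ay": 0, "az": 0},
])

```text
t: 31.08
ee_pos: [0.5294, 0.3955, 0.26]
orientation: [0.707, 0.707, -0.001, 0.0]
ft_force: [-0.4, -0.4, 0.9]
gripper_width: 0.0859
grip_force: 0.0
```

```bash
python3 look.py pics/w8.png; python3 caps.py .05|grep bottle
```

```text
[0.52942338 0.39546849 0.25999891] [[-5.e-04  1.e+00 -5.e-04]
 [ 1.e+00  5.e-04 -1.e-03]
 [-1.e-03 -5.e-04 -1.e+00]]
jar 0.63 [334. 202.] [[0.5516 0.354  0.006 ]]
nest_round 0.94 [334. 247.] [[0.5527 0.2931 0.006 ]]
nest_square 0.9 [333. 140.] [[0.5496 0.429  0.006 ]]
nest_oblong 0.91 [278. 199.] [[0.4818 0.3572 0.006 ]]
nest_oblong 0.39 [316. 195.] [[0.5291 0.3628 0.006 ]]
rack 0.67 [313. 199.] [[0.5253 0.3561 0.    ]]
[568   0  28  19 433] [579.9   7.8] [0.677 0.522 0.195] [0.689 0.526 0.179] [0.683 0.524 0.187] [0.784 0.562 0.052]
[612  18  28  38 888] [626.4  36.9] [0.709 0.508 0.195] [0.723 0.511 0.179] [0.716 0.509 0.187] [0.838 0.538 0.052]
[569  28  28  37 835] [581.   45.6] [0.682 0.502 0.195] [0.694 0.505 0.179] [0.688 0.503 0.187] [0.792 0.528 0.052]
[318 188  39  38 864] [336.6 204.4] [0.542 0.406 0.195] [0.543 0.402 0.179] [0.543 0.404 0.187] [0.552 0.364 0.052]
bottle_round 0.95 [[ 0.526 -0.106  0.003]]
bottle_square 0.97 [[0.517 0.078 0.003]]
bottle_oblong 0.97 [[ 0.526 -0.014  0.003]]
```

View pics/w8.png

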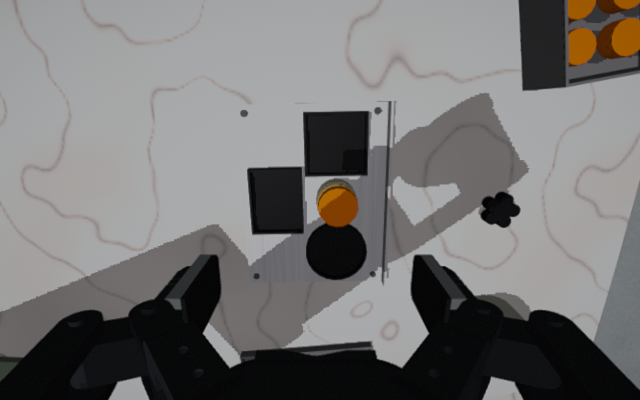

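All three nests are clear: square (336,143), oblong (276,200), round (336,250), jar lid at (338,207). Fitting the rack pose from the nest rims.

```bash
python3 - <<'E'
from h import *
d=snap("wrist"); g=cv2.cvtColor(d["image"],cv2.COLOR_BGR2GRAY)
m=(g<45).astype(np.uint8); m[:95]=0;m[290:]=0;m[:,:235]=0;m[:,385:]=0
cs,_=cv2.findContours(m,cv2.RETR_EXTERNAL,cv2.CHAIN_APPROX_NONE)
A=[];L={}
for c in cs:
    if cv2.contourArea(c)<1500: continue
    P=world(d,c[:,0],.018)[:,:2]*1000; r=cv2.minAreaRect(P.astype(np.float32)); print(np.round(r[0],1),np.round(r[1],1),round(r[2],2)); A.append(r[0])
for r in spotter.outline_of("jar","wrist")[:1]:
    c,rad=cv2.minEnclosingCircle(np.argwhere(r["pixels"])[:,::-1].astype(np.float32)); print(c,rad)
# orange lid ellipse, top disc
h=cv2.cvtColor(d["image"],cv2.COLOR_BGR2HSV); mm=cv2.inRange(h,(3,150,60),(20,255,255)); mm[:180]=0;mm[235:]=0;mm[:,:310]=0;mm[:,365:]=0
c=max(cv2.findContours(mm,0,1)[0],key=cv2.contourArea); print(cv2.boundingRect(c)); P=world(d,c[:,0],.052)[:,:2]*1000; print(cv2.minEnclosingCircle(P.astype(np.float32)))
# rigid fit
names={"sq":(26,68),"ob":(-47,0),"ro":(26,-68)}
A=np.array(A)
if len(A)==3:
    sq=A[A[:,1].argmax()];ro=A[A[:,1].argmin()];ob=A[A[:,0].argmin()]
    v=sq-ro; print("yaw deg",np.degrees(np.arctan2(-v[0],v[1])),"len",np.hypot(*v)); mid=(sq+ro)/2; print("mid/jar",mid,"ob dist",np.hypot(*(mid-ob)))
E
```

```text
[554.5 291.3] [75.7 74.9] 89.57
[481.  357.8] [63.  81.9] 1.09
[551.8 426. ] [72.  72.1] 1.07
(336.0, 202.5) 23.307823181152344
(317, 184, 41, 44)
((552.461669921875, 362.8075256347656), 24.80010414123535)
yaw deg 1.1202560673710005 len 134.69878063316506
mid/jar [553.16281128 358.68014526] ob dist 72.18838795208956
```

Rack yaw ≈1.1°, the nests spaced 135 mm apart as they should be, jar at about (0.5525, 0.359). Now the jar.

step_arm([
  {"hand": 1, "x": -0.3, "y": 0.19, "z": 0.3, "ax": 0, "ay": 0, "az": 0},
  {"hand": 1, "x": -0.31, "y": 0.19, "z": 0.5, "ax": 0, "ay": 0, "az": 0},
  {"hand": 1, "x": 0, "y": 0, "z": 0.6, "ax": 0, "ay": 0, "az": 0},
  {"hand": 1, "x": 0, "y": 0, "z": 0.6, "ax": 0, "ay": 0, "az": 0},
  {"hand": 1, "x": 0, "y": 0, "z": 0.5, "ax": 0, "ay": 0, "az": 0},
  {"hand": 1, "x": 0, "y": 0, "z": 0.4, "ax": 0, "ay": 0, "az": 0},
  {"hand": 1, "x": 0, "y": 0, "z": 0.4, "ax": 0, "ay": 0, "az": 0},
  {"hand": 0.9, "x": 0, "y": 0, "z": 0.25, "ax": 0, "ay": 0, "az": 0},
  {"hand": 0.9, "x": 0, "y": 0, "z": 0, "ax": 0, "ay": 0, "az": 0},
  {"hand": 0.9, "x": 0, "y": 0, "z": 0, "ax": 0, "ay": 0, "az": 0},
], grip_force=30)

```text
t: 33.17
ee_pos: [0.553, 0.3598, 0.0483]
orientation: [0.707, 0.707, 0.001, 0.0]
ft_force: [0.4, 0.5, -0.3]
gripper_width: 0.0769
grip_force: 0.0
```

step_arm([
  {"hand": 0.85, "x": 0, "y": 0, "z": 0.15, "ax": 0, "ay": 0, "az": 0},
  {"hand": 0.85, "x": 0, "y": 0, "z": 0.14, "ax": 0, "ay": 0, "az": 0},
  {"hand": 0.85, "x": 0, "y": 0, "z": 0, "ax": 0, "ay": 0, "az": 0},
  {"hand": 0, "x": 0, "y": 0, "z": 0, "ax": 0, "ay": 0, "az": 0},
  {"hand": 0, "x": 0, "y": 0, "z": 0, "ax": 0, "ay": 0, "az": 0},
  {"hand": 0, "x": 0, "y": 0, "z": 0, "ax": 0, "ay": 0, "az": 0},
  {"hand": 0, "x": 0, "y": 0, "z": 0, "ax": 0, "ay": 0, "az": 0},
  {"hand": 0, "x": 0, "y": 0, "z": 0, "ax": 0, "ay": 0, "az": 0},
], grip_force=30)

```text
t: 34.17
ee_pos: [0.5527, 0.3596, 0.0305]
orientation: [0.707, 0.707, 0.001, 0.0]
ft_force: [0.4, 0.2, 4.4]
gripper_width: 0.0464
grip_force: 31.2
```

step_arm([
  {"hand": 0, "x": 0, "y": 0, "z": -0.15, "ax": 0, "ay": 0, "az": 0},
  {"hand": 0, "x": 0, "y": 0, "z": -0.3, "ax": 0, "ay": 0, "az": 0},
  {"hand": 0, "x": 0, "y": 0, "z": -0.5, "ax": 0, "ay": 0, "az": 0},
  {"hand": 0, "x": 0, "y": 0, "z": -0.6, "ax": 0, "ay": 0, "az": 0},
  {"hand": 0, "x": 0, "y": 0, "z": -0.6, "ax": 0, "ay": 0, "az": 0},
  {"hand": 0, "x": 0, "y": 0, "z": -0.6, "ax": 0, "ay": 0, "az": 0},
  {"hand": 0, "x": 0, "y": 0, "z": -0.6, "ax": 0, "ay": 0, "az": 0},
  {"hand": 0, "x": 0, "y": 0, "z": -0.6, "ax": 0, "ay": 0, "az": 0},
  {"hand": 0, "x": 0, "y": 0, "z": -0.3, "ax": 0, "ay": 0, "az": 0},
  {"hand": 0, "x": 0, "y": 0, "z": 0, "ax": 0, "ay": 0, "az": 0},
])

```text
t: 35.42
ee_pos: [0.5528, 0.3596, 0.2876]
orientation: [0.707, 0.707, 0.002, 0.0]
ft_force: [-0.1, -0.6, -1.0]
gripper_width: 0.0463
grip_force: 31.0
```

step_arm([
  {"hand": 0, "x": -0.2, "y": -0.02, "z": 0, "ax": 0, "ay": 0, "az": 0},
  {"hand": 0, "x": -0.4, "y": -0.04, "z": 0, "ax": 0, "ay": 0, "az": 0},
  {"hand": 0, "x": -0.6, "y": -0.04, "z": 0, "ax": 0, "ay": 0, "az": 0},
  {"hand": 0, "x": -0.7, "y": -0.04, "z": 0, "ax": 0, "ay": 0, "az": 0},
  {"hand": 0, "x": -0.7, "y": -0.04, "z": 0, "ax": 0, "ay": 0, "az": 0},
  {"hand": 0, "x": -0.7, "y": -0.04, "z": 0, "ax": 0, "ay": 0, "az": 0},
  {"hand": 0, "x": -0.7, "y": -0.04, "z": 0, "ax": 0, "ay": 0, "az": 0},
  {"hand": 0, "x": -0.7, "y": -0.04, "z": 0, "ax": 0, "ay": 0, "az": 0},
  {"hand": 0, "x": -0.7, "y": -0.05, "z": 0, "ax": 0, "ay": 0, "az": 0},
  {"hand": 0, "x": -0.7, "y": -0.05, "z": 0, "ax": 0, "ay": 0, "az": 0},
  {"hand": 0, "x": -0.7, "y": -0.05, "z": 0, "ax": 0, "ay": 0, "az": 0},
  {"hand": 0, "x": -0.7, "y": -0.05, "z": 0, "ax": 0, "ay": 0, "az": 0},
  {"hand": 0, "x": -0.7, "y": -0.05, "z": 0, "ax": 0, "ay": 0, "az": 0},
  {"hand": 0, "x": -0.7, "y": -0.05, "z": 0, "ax": 0, "ay": 0, "az": 0},
  {"hand": 0, "x": -0.7, "y": -0.05, "z": 0, "ax": 0, "ay": 0, "az": 0},
  {"hand": 0, "x": -0.6, "y": -0.05, "z": 0, "ax": 0, "ay": 0, "az": 0},
  {"hand": 0, "x": -0.4, "y": -0.03, "z": 0, "ax": 0, "ay": 0, "az": 0},
  {"hand": 0, "x": -0.2, "y": 0, "z": 0, "ax": 0, "ay": 0, "az": 0},
  {"hand": 0, "x": 0, "y": 0, "z": 0, "ax": 0, "ay": 0, "az": 0},
  {"hand": 0, "x": 0, "y": 0, "z": 0, "ax": 0, "ay": 0, "az": 0},
])

```text
t: 37.92
ee_pos: [0.5086, -0.2877, 0.2847]
orientation: [0.707, 0.707, 0.0, -0.0]
ft_force: [-0.4, 1.1, 0.1]
gripper_width: 0.0462
grip_force: 31.0
```

```bash
python3 - <<'E'
from h import *
d=snap("wrist"); cv2.imwrite("pics/w9.png",d["image"]); print(d["s"]["ee_pos"],d["s"]["gripper_width"])
print(proj(d,[(.509,-.333,.09),(.509,-.265,.135),(.509,-.401,.135),(.513,-.2433,.13)]).round(0))
for r in spotter.mark_of("photo_eye","wrist")[:2]: print(r, world(d,r["point"],.09))
e=snap("top")
for t in ["bottle_round","bottle_square","bottle_oblong"]:
  for r in spotter.mark_of(t,"top")[:1]: print(t,np.round(r["score"],2),np.round(world(e,r["point"],.003),3))
E
```

```text
[ 0.50860417 -0.28774268  0.28467899] 0.04623123987901143
[[316. 221.]
 [317. 164.]
 [316. 300.]
 [321. 139.]]
bottle_round 0.85 [[ 0.532 -0.105  0.003]]
bottle_square 0.68 [[0.52  0.08  0.003]]
bottle_oblong 0.96 [[ 0.528 -0.008  0.003]]
```

View pics/w9.png

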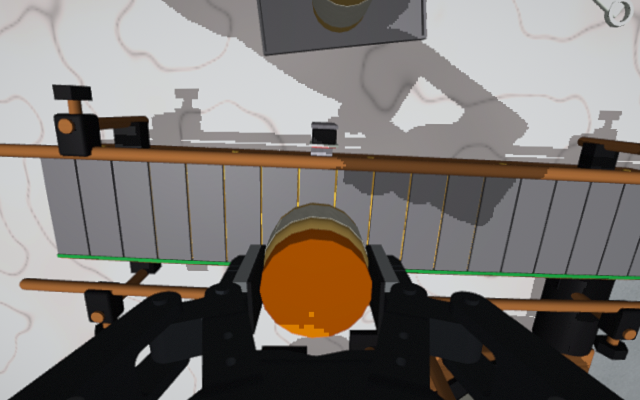

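The photo-eye shows at (323,133), the near rail at row ~160 and the far rail at row ~297 under the jar (lid at (316,283)). I'll compare the cameras for the belt centre and the held jar's offset.

```bash
python3 - <<'E'
from h import *
d=snap("wrist"); im=d["image"]; p=d["s"]["ee_pos"]
h=cv2.cvtColor(im,cv2.COLOR_BGR2HSV); mm=cv2.inRange(h,(5,200,150),(20,255,255)); mm[:200]=0;mm[:,:258]=0;mm[:,375:]=0
c=max(cv2.findContours(mm,0,1)[0],key=cv2.contourArea); e=cv2.fitEllipse(c); print("lid",e, cv2.boundingRect(c)); print("jar-TCP mm",(world(d,[e[0]],p[2]+.0215)-p)*1000)
for col in (150,200,230,400,440,500):
    hh=h[:,col]; rows=np.where((hh[:,0]>5)&(hh[:,0]<20)&(hh[:,1]>120)&(hh[:,2]>60))[0]; a=rows[(rows>130)&(rows<190)]; b=rows[(rows>270)&(rows<320)]
    o=[col]
    for r in (a,b):
        if len(r): o+= [len(r), np.round(world(d,[(col,r.mean())],.135)[0,:2],4)]
    print(*o)
print("eye wrist",world(d,[(323,128)],.15),world(d,[(323,140)],.13))
s=snap("scene"); print("eyes scene",world(s,[(247.5,132.5),(206,97.5)],.135).round(4))
# rails scene: pixels along rails at columns
h=cv2.cvtColor(s["image"],cv2.COLOR_BGR2HSV)
t=snap("top"); ht=cv2.cvtColor(t["image"],cv2.COLOR_BGR2HSV)
for row in (80,110,130,230,250):
    hh=ht[row]; c=np.where((hh[:,0]>3)&(hh[:,0]<20)&(hh[:,1]>110)&(hh[:,2]>90))[0]; a=c[(c>437)&(c<452)]; b=c[(c>495)&(c<512)]
    if len(a) and len(b): print("top",row,len(a),len(b),world(t,[(a.mean(),row),(b.mean(),row)],.135).round(4)[:,:2].tolist())
E
```

```text
lid ((315.4436950683594, 287.9716491699219), (95.71546936035156, 109.09767150878906), 89.5168228149414) (260, 240, 111, 97)
jar-TCP mm [[-0.72935937  2.42088194 21.5       ]]
150 13 [ 0.3623 -0.2563] 11 [ 0.3429 -0.3919]
200 14 [ 0.4068 -0.2576] 12 [ 0.3933 -0.3942]
230 14 [ 0.4332 -0.2587]
400 14 [ 0.5829 -0.2654]
440 13 [ 0.6188 -0.2676] 3 [ 0.6335 -0.4003]
500 14 [ 0.6734 -0.2687] 10 [ 0.6963 -0.4074]
eye wrist [[ 0.51428214 -0.23337767  0.15      ]] [[ 0.51482818 -0.24482009  0.13      ]]
eyes scene [[ 0.5239 -0.2271  0.135 ]
 [ 0.5133 -0.4096  0.135 ]]
top 80 7 4 [[0.7498, -0.2704], [0.7504, -0.4099]]
top 110 4 4 [[0.6796, -0.2704], [0.6796, -0.4065]]
top 230 7 2 [[0.4137, -0.257], [0.4118, -0.3925]]
```

Both cameras give the belt centre at about (0.5095, −0.330). The rails come out 136 mm apart, as given. Moving over and lowering.

step_arm([
  {"hand": 0, "x": -0.2, "y": 0.03, "z": 0, "ax": 0, "ay": 0, "az": 0},
  {"hand": 0, "x": -0.32, "y": 0, "z": 0, "ax": 0, "ay": 0, "az": 0},
  {"hand": 0, "x": -0.2, "y": 0, "z": 0.2, "ax": 0, "ay": 0, "az": 0},
  {"hand": 0, "x": 0, "y": 0, "z": 0.4, "ax": 0, "ay": 0, "az": 0},
  {"hand": 0, "x": 0, "y": 0, "z": 0.4, "ax": 0, "ay": 0, "az": 0},
  {"hand": 0, "x": 0, "y": 0, "z": 0.4, "ax": 0, "ay": 0, "az": 0},
  {"hand": 0, "x": 0, "y": 0, "z": 0.4, "ax": 0, "ay": 0, "az": 0},
  {"hand": 0, "x": 0, "y": 0, "z": 0.4, "ax": 0, "ay": 0, "az": 0},
  {"hand": 0, "x": 0, "y": 0, "z": 0.3, "ax": 0, "ay": 0, "az": 0},
  {"hand": 0, "x": 0, "y": 0, "z": 0.15, "ax": 0, "ay": 0, "az": 0},
  {"hand": 0, "x": 0, "y": 0, "z": 0.1, "ax": 0, "ay": 0, "az": 0},
  {"hand": 0, "x": 0, "y": 0, "z": 0, "ax": 0, "ay": 0, "az": 0},
  {"hand": 0, "x": 0, "y": 0, "z": 0, "ax": 0, "ay": 0, "az": 0},
])

```text
t: 40.0
ee_pos: [0.5109, -0.3322, 0.1206]
orientation: [0.707, 0.707, 0.0, 0.001]
ft_force: [-0.3, 0.3, -1.5]
gripper_width: 0.046
grip_force: 31.0
```

```bash
python3 - <<'E'
from h import *
d=snap("wrist"); cv2.imwrite("pics/w10.png",d["image"]); s=d["s"]; print(s["ee_pos"],s["ft_force"])
t=snap("top"); cv2.imwrite("pics/t2.png",cv2.resize(t["image"][130:240,400:540],None,fx=4,fy=4,interpolation=cv2.INTER_CUBIC))
for c,e in (("top",t),("wrist",d)):
  for r in spotter.mark_of("jar",c)[:2]: print(c,r["score"],world(e,r["point"],.092))
e=snap("scene")
for r in spotter.mark_of("jar","scene")[:2]: print(r["score"],world(e,r["point"],.092))
E
```

```text
[ 0.51093233 -0.33216189  0.12057017] [-0.2588692   0.30918438 -1.47755683]
top 0.8 [[ 0.51123423 -0.33245597  0.092     ]]
wrist 0.78 [[ 0.510127   -0.33331901  0.092     ]]
0.83 [[ 0.49951714 -0.33745415  0.092     ]]
```

View pics/w10.png

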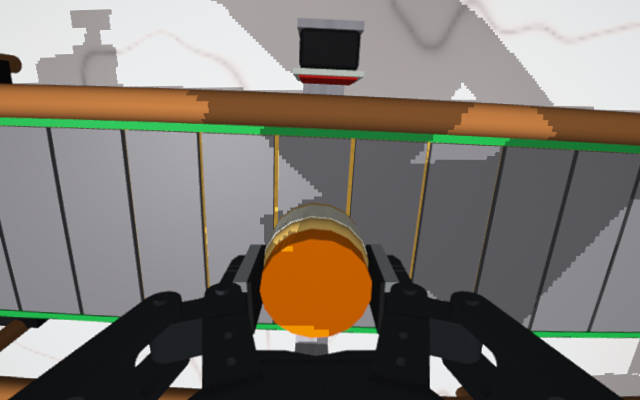

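The reflector is at (331,60), its partner at ~(311,348); belt green edges at rows ~131 and ~329 under the jar. Computing the exact offset.

```bash
python3 - <<'E'
from h import *
d=snap("wrist"); p=d["s"]["ee_pos"]
print("refl",world(d,[(331,25),(331,74)],.15)[0].round(4),world(d,[(331,74)],.12).round(4),world(d,[(311.5,348)],.12).round(4))
h=cv2.cvtColor(d["image"],cv2.COLOR_BGR2HSV)
for col in (100,180,240,400,420,460,540):
    r=np.where((h[:,col,0]>45)&(h[:,col,0]<75)&(h[:,col,1]>120))[0]; a=r[r<220]; b=r[r>250]
    print(col,*[np.round(world(d,[(col,q.mean())],.09)[0,:2],4) for q in (a,b) if len(q)])
print("base",proj(d,[p+[0,0,-.0245]]))
E
```

```text
refl [ 0.5144 -0.2385  0.15  ] [[ 0.5159 -0.2491  0.12  ]] [[ 0.508  -0.3763  0.12  ]]
100 [ 0.4021 -0.2691] [ 0.3806 -0.3826]
180 [ 0.4426 -0.2709]
240 [ 0.4725 -0.272 ]
400 [ 0.5521 -0.2754]
420 [ 0.5622 -0.2758]
460 [ 0.5825 -0.2767]
540 [ 0.6243 -0.2786] [ 0.6476 -0.3938]
base [[316.76518397 245.90702458]]
```

View pics/t2.png

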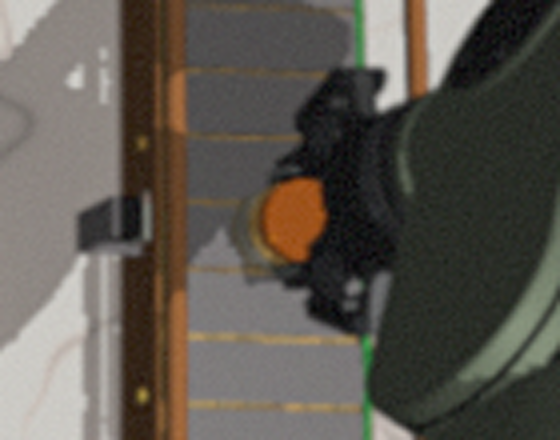

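Jar is within ~1 mm of the target in both axes. Setting it down.

step_arm([
  {"hand": 0, "x": 0, "y": 0, "z": 0.06, "ax": 0, "ay": 0, "az": 0},
  {"hand": 0, "x": 0, "y": 0, "z": 0.03, "ax": 0, "ay": 0, "az": 0},
  {"hand": 0, "x": 0, "y": 0, "z": 0.01, "ax": 0, "ay": 0, "az": 0},
  {"hand": 0, "x": 0, "y": 0, "z": 0, "ax": 0, "ay": 0, "az": 0},
  {"hand": 0, "x": 0, "y": 0, "z": 0, "ax": 0, "ay": 0, "az": 0},
])

```text
t: 40.98
ee_pos: [0.5104, -0.3318, 0.1145]
orientation: [0.707, 0.707, 0.0, -0.0]
ft_force: [-2.9, 1.6, 4.9]
gripper_width: 0.0461
grip_force: 31.5
```

step_arm([
  {"hand": 1, "x": 0, "y": 0, "z": 0, "ax": 0, "ay": 0, "az": 0},
  {"hand": 1, "x": 0, "y": 0, "z": 0, "ax": 0, "ay": 0, "az": 0},
  {"hand": 1, "x": 0, "y": 0, "z": 0, "ax": 0, "ay": 0, "az": 0},
  {"hand": 1, "x": 0, "y": 0, "z": 0, "ax": 0, "ay": 0, "az": 0},
  {"hand": 1, "x": 0, "y": 0, "z": -0.2, "ax": 0, "ay": 0, "az": 0},
  {"hand": 1, "x": 0, "y": 0, "z": -0.5, "ax": 0, "ay": 0, "az": 0},
  {"hand": 1, "x": 0, "y": 0, "z": -0.6, "ax": 0, "ay": 0, "az": 0},
  {"hand": 1, "x": 0, "y": 0, "z": -0.6, "ax": 0, "ay": 0, "az": 0},
  {"hand": 1, "x": 0, "y": 0, "z": -0.5, "ax": 0, "ay": 0, "az": 0},
  {"hand": 1, "x": 0, "y": 0, "z": 0, "ax": 0, "ay": 0, "az": 0},
  {"hand": 1, "x": 0, "y": 0, "z": 0, "ax": 0, "ay": 0, "az": 0},
], grip_force=40)

```text
t: 42.35
ee_pos: [0.5101, -0.3316, 0.2574]
orientation: [0.707, 0.707, -0.0, -0.001]
ft_force: [0.7, -0.3, -0.3]
gripper_width: 0.0857
grip_force: 0.0
```

```bash
python3 - <<'E'
from h import *
d=snap("wrist"); s=d["s"]; print(s["ee_pos"])
for r in spotter.mark_of("jar","wrist")[:1]: print(r["score"],world(d,r["point"],.09))
h=cv2.cvtColor(d["image"],cv2.COLOR_BGR2HSV); mm=cv2.inRange(h,(5,200,150),(20,255,255)); mm[:,:250]=0;mm[:,400:]=0;mm[:175]=0;mm[300:]=0
c=max(cv2.findContours(mm,0,1)[0],key=cv2.contourArea); e=cv2.fitEllipse(c); print(e,world(d,[e[0]],.136))
E
```

```text
[ 0.51012929 -0.33160526  0.25739238]
0.96 [[ 0.50994474 -0.33169749  0.09      ]]
((315.7283935546875, 196.9423370361328), (47.737098693847656, 53.187278747558594), 93.40467834472656) [[ 0.50957781 -0.33095116  0.136     ]]
```

step_arm([
  {"hand": 1, "x": 0.4, "y": 0.015, "z": 0, "ax": 0, "ay": 0, "az": 0},
  {"hand": 1, "x": 0.72, "y": 0.015, "z": 0, "ax": 0, "ay": 0, "az": 0},
  {"hand": 1, "x": 0.72, "y": 0.015, "z": 0, "ax": 0, "ay": 0, "az": 0},
  {"hand": 1, "x": 0.72, "y": 0.015, "z": 0, "ax": 0, "ay": 0, "az": 0},
  {"hand": 1, "x": 0.72, "y": 0.015, "z": 0, "ax": 0, "ay": 0, "az": 0},
  {"hand": 1, "x": 0.72, "y": 0.015, "z": 0, "ax": 0, "ay": 0, "az": 0},
  {"hand": 1, "x": 0.72, "y": 0.015, "z": 0, "ax": 0, "ay": 0, "az": 0},
  {"hand": 1, "x": 0.72, "y": 0.015, "z": 0, "ax": 0, "ay": 0, "az": 0},
  {"hand": 1, "x": 0.72, "y": 0.015, "z": 0, "ax": 0, "ay": 0, "az": 0},
  {"hand": 1, "x": 0.72, "y": 0.015, "z": 0, "ax": 0, "ay": 0, "az": 0},
  {"hand": 1, "x": 0, "y": 0, "z": 0, "ax": 0, "ay": 0, "az": 0},
  {"hand": 1, "x": 0, "y": 0, "z": 0, "ax": 0, "ay": 0, "az": 0},
])

```text
t: 43.95
ee_pos: [0.5187, 0.0812, 0.2575]
orientation: [0.707, 0.708, -0.001, -0.0]
ft_force: [0.3, 0.1, 0.1]
gripper_width: 0.0855
grip_force: 0.0
```

Jar stands at (0.510, −0.331), on target. Now the square bottle.

step_arm([
  {"hand": 1, "x": 0, "y": 0.015, "z": 0.4, "ax": 0, "ay": 0, "az": 0},
  {"hand": 1, "x": 0, "y": 0, "z": 0.4, "ax": 0, "ay": 0, "az": 0},
  {"hand": 1, "x": 0, "y": 0, "z": 0.4, "ax": 0, "ay": 0, "az": 0},
  {"hand": 1, "x": 0, "y": 0, "z": 0.3, "ax": 0, "ay": 0, "az": 0},
  {"hand": 1, "x": 0, "y": 0, "z": 0.2, "ax": 0, "ay": 0, "az": 0},
  {"hand": 0, "x": 0, "y": 0, "z": 0, "ax": 0, "ay": 0, "az": 0},
  {"hand": 0, "x": 0, "y": 0, "z": 0, "ax": 0, "ay": 0, "az": 0},
  {"hand": 0, "x": 0, "y": 0, "z": 0, "ax": 0, "ay": 0, "az": 0},
  {"hand": 0, "x": 0, "y": 0, "z": 0, "ax": 0, "ay": 0, "az": 0},
  {"hand": 0, "x": 0, "y": 0, "z": 0, "ax": 0, "ay": 0, "az": 0},
  {"hand": 0, "x": 0, "y": 0, "z": 0, "ax": 0, "ay": 0, "az": 0},
], grip_force=40)

```text
t: 45.32
ee_pos: [0.5207, 0.081, 0.1569]
orientation: [0.707, 0.707, 0.001, 0.0]
ft_force: [-1.4, -0.8, 5.0]
gripper_width: 0.0346
grip_force: 40.1
```

step_arm([
  {"hand": 0, "x": 0, "y": 0, "z": -0.1, "ax": 0, "ay": 0, "az": 0},
  {"hand": 0, "x": 0, "y": 0, "z": -0.25, "ax": 0, "ay": 0, "az": 0},
  {"hand": 0, "x": 0, "y": 0, "z": -0.25, "ax": 0, "ay": 0, "az": 0},
  {"hand": 0, "x": 0, "y": 0, "z": -0.15, "ax": 0, "ay": 0, "az": 0},
  {"hand": 0, "x": 0, "y": 0, "z": 0, "ax": 0, "ay": 0, "az": 0},
])

```text
t: 45.95
ee_pos: [0.5209, 0.081, 0.2019]
orientation: [0.707, 0.707, 0.001, 0.001]
ft_force: [0.0, -0.0, -3.5]
gripper_width: 0.0347
grip_force: 40.3
```

step_arm([
  {"hand": 0, "x": 0.15, "y": 0.035, "z": 0, "ax": 0, "ay": 0, "az": 0},
  {"hand": 0, "x": 0.3, "y": 0.035, "z": 0, "ax": 0, "ay": 0, "az": 0},
  {"hand": 0, "x": 0.45, "y": 0.035, "z": 0, "ax": 0, "ay": 0, "az": 0},
  {"hand": 0, "x": 0.45, "y": 0.035, "z": 0, "ax": 0, "ay": 0, "az": 0},
  {"hand": 0, "x": 0.45, "y": 0.035, "z": 0, "ax": 0, "ay": 0, "az": 0},
  {"hand": 0, "x": 0.45, "y": 0.035, "z": 0, "ax": 0, "ay": 0, "az": 0},
  {"hand": 0, "x": 0.45, "y": 0.035, "z": 0, "ax": 0, "ay": 0, "az": 0},
  {"hand": 0, "x": 0.45, "y": 0.035, "z": 0, "ax": 0, "ay": 0, "az": 0},
  {"hand": 0, "x": 0.45, "y": 0.035, "z": 0, "ax": 0, "ay": 0, "az": 0},
  {"hand": 0, "x": 0.45, "y": 0.035, "z": 0, "ax": 0, "ay": 0, "az": 0},
  {"hand": 0, "x": 0.45, "y": 0.035, "z": 0, "ax": 0, "ay": 0, "az": 0},
  {"hand": 0, "x": 0.45, "y": 0.035, "z": 0, "ax": 0, "ay": 0, "az": 0},
  {"hand": 0, "x": 0.4, "y": 0.035, "z": 0, "ax": 0, "ay": 0, "az": 0},
  {"hand": 0, "x": 0.25, "y": 0.035, "z": 0, "ax": 0, "ay": 0, "az": 0},
  {"hand": 0, "x": 0.11, "y": 0.035, "z": 0, "ax": 0, "ay": 0, "az": 0},
  {"hand": 0, "x": 0, "y": 0, "z": 0.2, "ax": 0, "ay": 0, "az": 0},
  {"hand": 0, "x": 0, "y": 0, "z": 0.1, "ax": 0, "ay": 0, "az": 0},
  {"hand": 0, "x": 0, "y": 0, "z": 0, "ax": 0, "ay": 0, "az": 0},
  {"hand": 0, "x": 0, "y": 0, "z": 0, "ax": 0, "ay": 0, "az": 0},
])

```text
t: 48.32
ee_pos: [0.552, 0.4231, 0.1832]
orientation: [0.707, 0.707, 0.0, 0.0]
ft_force: [0.0, 0.2, -3.2]
gripper_width: 0.0344
grip_force: 40.4
```

```bash
python3 - <<'E'
from h import *
d=snap("wrist"); s=d["s"]; p=s["ee_pos"]; print(p)
im=d["image"].copy()
b=p[2]-.1569+.003
c=np.array([[a,q] for a in(-.029,.029) for q in(-.029,.029)])[[0,1,3,2]]
Q=proj(d,np.c_[c+p[:2],np.full(4,b)]).astype(int); cv2.polylines(im,[Q],1,(0,255,0),1)
cv2.imwrite("pics/w11.png",im)
for r in spotter.mark_of("bottle_square","wrist")[:1]: print(r["score"],world(d,r["point"],b))
E
```

```text
[0.55199713 0.42313336 0.1831963 ]
0.59 [[0.55050172 0.422447   0.0292963 ]]
```

View pics/w11.png

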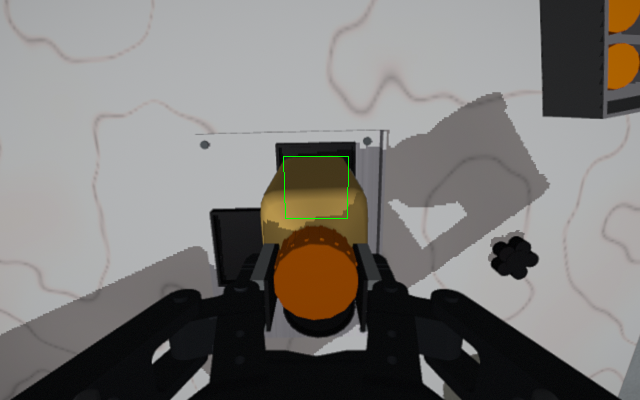

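I've now opened 16 pictures, against the limit of 14. That was my miscount; I'll view no more and work from numbers only. The last one shows the bottle base inside the nest outline (columns 277–355), so I lower it.

step_arm([
  {"hand": 0, "x": 0, "y": 0, "z": 0.12, "ax": 0, "ay": 0, "az": 0},
  {"hand": 0, "x": 0, "y": 0, "z": 0.1, "ax": 0, "ay": 0, "az": 0},
  {"hand": 0, "x": 0, "y": 0, "z": 0.07, "ax": 0, "ay": 0, "az": 0},
  {"hand": 0, "x": 0, "y": 0, "z": 0.04, "ax": 0, "ay": 0, "az": 0},
  {"hand": 0, "x": 0, "y": 0, "z": 0, "ax": 0, "ay": 0, "az": 0},
  {"hand": 0, "x": 0, "y": 0, "z": 0, "ax": 0, "ay": 0, "az": 0},
])

```text
t: 49.18
ee_pos: [0.5519, 0.4236, 0.1631]
orientation: [0.707, 0.707, 0.0, 0.0]
ft_force: [-0.7, -0.2, -2.6]
gripper_width: 0.0346
grip_force: 40.3
```

step_arm([
  {"hand": 0, "x": 0, "y": 0, "z": 0.02, "ax": 0, "ay": 0, "az": 0},
  {"hand": 0, "x": 0, "y": 0, "z": 0, "ax": 0, "ay": 0, "az": 0},
  {"hand": 1, "x": 0, "y": 0, "z": 0, "ax": 0, "ay": 0, "az": 0},
  {"hand": 1, "x": 0, "y": 0, "z": 0, "ax": 0, "ay": 0, "az": 0},
  {"hand": 1, "x": 0, "y": 0, "z": 0, "ax": 0, "ay": 0, "az": 0},
  {"hand": 1, "x": 0, "y": 0, "z": 0, "ax": 0, "ay": 0, "az": 0},
  {"hand": 1, "x": 0, "y": 0, "z": -0.35, "ax": 0, "ay": 0, "az": 0},
  {"hand": 1, "x": 0, "y": 0, "z": -0.6, "ax": 0, "ay": 0, "az": 0},
  {"hand": 1, "x": 0, "y": 0, "z": -0.6, "ax": 0, "ay": 0, "az": 0},
  {"hand": 1, "x": 0, "y": 0, "z": 0, "ax": 0, "ay": 0, "az": 0},
])

```text
t: 50.42
ee_pos: [0.553, 0.4244, 0.2588]
orientation: [0.707, 0.707, 0.004, 0.001]
ft_force: [-0.4, -0.3, 0.1]
gripper_width: 0.0855
grip_force: 0.0
```

step_arm([
  {"hand": 1, "x": -0.4, "y": -0.02, "z": 0, "ax": 0, "ay": 0, "az": 0},
  {"hand": 1, "x": -0.75, "y": -0.024, "z": 0, "ax": 0, "ay": 0, "az": 0},
  {"hand": 1, "x": -0.75, "y": -0.024, "z": 0, "ax": 0, "ay": 0, "az": 0},
  {"hand": 1, "x": -0.75, "y": -0.024, "z": 0, "ax": 0, "ay": 0, "az": 0},
  {"hand": 1, "x": -0.75, "y": -0.024, "z": 0, "ax": 0, "ay": 0, "az": 0},
  {"hand": 1, "x": -0.75, "y": -0.024, "z": 0, "ax": 0, "ay": 0, "az": 0},
  {"hand": 1, "x": -0.75, "y": -0.024, "z": 0, "ax": 0, "ay": 0, "az": 0},
  {"hand": 1, "x": -0.75, "y": -0.024, "z": 0, "ax": 0, "ay": 0, "az": 0},
  {"hand": 1, "x": -0.75, "y": -0.024, "z": 0, "ax": 0, "ay": 0, "az": 0},
  {"hand": 1, "x": -0.75, "y": -0.024, "z": 0, "ax": 0, "ay": 0, "az": 0},
  {"hand": 1, "x": -0.75, "y": -0.024, "z": 0, "ax": 0, "ay": 0, "az": 0},
  {"hand": 1, "x": -0.75, "y": -0.024, "z": 0, "ax": 0, "ay": 0, "az": 0},
  {"hand": 1, "x": 0, "y": 0, "z": 0, "ax": 0, "ay": 0, "az": 0},
  {"hand": 1, "x": 0, "y": 0, "z": 0, "ax": 0, "ay": 0, "az": 0},
])

```text
t: 52.18
ee_pos: [0.5344, -0.0951, 0.254]
orientation: [0.707, 0.707, -0.0, -0.001]
ft_force: [-0.3, 0.6, 0.5]
gripper_width: 0.0855
grip_force: 0.0
```

```bash
python3 - <<'E'
from h import *
print(manip.observe()["ee_pos"])
for cn in ("top","scene"):
  e=snap(cn)
  for t,z in [("bottle_round",.003),("bottle_square",.009),("bottle_oblong",.003),("jar",.09)]:
    for r in spotter.mark_of(t,cn)[:1]: print(cn,t,np.round(r["score"],2),np.round(world(e,r["point"],z),3))
E
```

```text
[ 0.53440628 -0.09510038  0.25402872]
top bottle_square 0.56 [[0.551 0.426 0.009]]
top bottle_oblong 0.55 [[ 0.528 -0.006  0.003]]
top jar 0.16 [[ 0.507 -0.007  0.09 ]]
scene bottle_round 0.66 [[ 0.531 -0.106  0.003]]
scene bottle_square 0.73 [[0.553 0.42  0.009]]
scene bottle_oblong 0.71 [[ 0.538 -0.007  0.003]]
scene jar 0.74 [[ 0.503 -0.338  0.09 ]]
```

step_arm([
  {"hand": 1, "x": -0.067, "y": 0, "z": 0.3, "ax": 0, "ay": 0, "az": 0},
  {"hand": 1, "x": 0, "y": 0, "z": 0.4, "ax": 0, "ay": 0, "az": 0},
  {"hand": 1, "x": 0, "y": 0, "z": 0.3, "ax": 0, "ay": 0, "az": 0},
  {"hand": 1, "x": 0, "y": 0, "z": 0.25, "ax": 0, "ay": 0, "az": 0},
  {"hand": 1, "x": 0, "y": 0, "z": 0.15, "ax": 0, "ay": 0, "az": 0},
  {"hand": 0, "x": 0, "y": 0, "z": 0, "ax": 0, "ay": 0, "az": 0},
  {"hand": 0, "x": 0, "y": 0, "z": 0, "ax": 0, "ay": 0, "az": 0},
  {"hand": 0, "x": 0, "y": 0, "z": 0, "ax": 0, "ay": 0, "az": 0},
  {"hand": 0, "x": 0, "y": 0, "z": 0, "ax": 0, "ay": 0, "az": 0},
  {"hand": 0, "x": 0, "y": 0, "z": 0, "ax": 0, "ay": 0, "az": 0},
  {"hand": 0, "x": 0, "y": 0, "z": 0, "ax": 0, "ay": 0, "az": 0},
])

```text
t: 54.05
ee_pos: [0.5354, -0.0996, 0.1719]
orientation: [0.707, 0.707, 0.001, 0.001]
ft_force: [-1.0, 0.8, 5.4]
gripper_width: 0.0348
grip_force: 40.4
```

step_arm([
  {"hand": 0, "x": 0, "y": 0, "z": -0.1, "ax": 0, "ay": 0, "az": 0},
  {"hand": 0, "x": 0, "y": 0, "z": -0.25, "ax": 0, "ay": 0, "az": 0},
  {"hand": 0, "x": 0, "y": 0, "z": -0.25, "ax": 0, "ay": 0, "az": 0},
  {"hand": 0, "x": 0, "y": 0, "z": -0.15, "ax": 0, "ay": 0, "az": 0},
  {"hand": 0, "x": 0, "y": -0.15, "z": 0, "ax": 0, "ay": 0, "az": 0},
  {"hand": 0, "x": 0, "y": -0.3, "z": 0, "ax": 0, "ay": 0, "az": 0},
  {"hand": 0, "x": 0, "y": -0.4, "z": 0, "ax": 0, "ay": 0, "az": 0},
  {"hand": 0, "x": 0, "y": -0.4, "z": 0, "ax": 0, "ay": 0, "az": 0},
  {"hand": 0, "x": 0, "y": -0.3, "z": 0, "ax": 0, "ay": 0, "az": 0},
  {"hand": 0, "x": 0, "y": -0.2, "z": 0, "ax": 0, "ay": 0, "az": 0},
  {"hand": 0, "x": 0, "y": 0, "z": 0, "ax": 0, "ay": 0, "az": 0},
])

```text
t: 55.42
ee_pos: [0.4293, -0.0995, 0.216]
orientation: [0.707, 0.707, 0.0, 0.0]
ft_force: [0.7, -0.3, -2.5]
gripper_width: 0.0346
grip_force: 40.5
```

step_arm([
  {"hand": 0, "x": 0.15, "y": 0, "z": 0, "ax": 0, "ay": 0, "az": 0},
  {"hand": 0, "x": 0.3, "y": 0, "z": 0, "ax": 0, "ay": 0, "az": 0},
  {"hand": 0, "x": 0.45, "y": 0, "z": 0, "ax": 0, "ay": 0, "az": 0},
  {"hand": 0, "x": 0.45, "y": 0, "z": 0, "ax": 0, "ay": 0, "az": 0},
  {"hand": 0, "x": 0.45, "y": 0, "z": 0, "ax": 0, "ay": 0, "az": 0},
  {"hand": 0, "x": 0.45, "y": 0, "z": 0, "ax": 0, "ay": 0, "az": 0},
  {"hand": 0, "x": 0.45, "y": 0, "z": 0, "ax": 0, "ay": 0, "az": 0},
  {"hand": 0, "x": 0.45, "y": 0, "z": 0, "ax": 0, "ay": 0, "az": 0},
  {"hand": 0, "x": 0.35, "y": 0.1, "z": 0, "ax": 0, "ay": 0, "az": 0},
  {"hand": 0, "x": 0.35, "y": 0.2, "z": 0, "ax": 0, "ay": 0, "az": 0},
  {"hand": 0, "x": 0.35, "y": 0.25, "z": 0, "ax": 0, "ay": 0, "az": 0},
  {"hand": 0, "x": 0.35, "y": 0.25, "z": 0, "ax": 0, "ay": 0, "az": 0},
  {"hand": 0, "x": 0.35, "y": 0.25, "z": 0, "ax": 0, "ay": 0, "az": 0},
  {"hand": 0, "x": 0.35, "y": 0.25, "z": 0, "ax": 0, "ay": 0, "az": 0},
  {"hand": 0, "x": 0.35, "y": 0.25, "z": 0, "ax": 0, "ay": 0, "az": 0},
  {"hand": 0, "x": 0.35, "y": 0.25, "z": 0, "ax": 0, "ay": 0, "az": 0},
  {"hand": 0, "x": 0.25, "y": 0.15, "z": 0, "ax": 0, "ay": 0, "az": 0},
  {"hand": 0, "x": 0.15, "y": 0.05, "z": 0, "ax": 0, "ay": 0, "az": 0},
  {"hand": 0, "x": 0, "y": 0, "z": 0, "ax": 0, "ay": 0, "az": 0},
  {"hand": 0, "x": 0, "y": 0, "z": 0, "ax": 0, "ay": 0, "az": 0},
])

```text
t: 57.92
ee_pos: [0.5493, 0.281, 0.216]
orientation: [0.707, 0.707, -0.0, -0.0]
ft_force: [0.7, 0.4, -3.5]
gripper_width: 0.0345
grip_force: 40.5
```

step_arm([
  {"hand": 0, "x": 0.1, "y": 0.05, "z": 0, "ax": 0, "ay": 0, "az": 0},
  {"hand": 0, "x": 0.053, "y": 0.02, "z": 0.15, "ax": 0, "ay": 0, "az": 0},
  {"hand": 0, "x": 0, "y": 0, "z": 0.15, "ax": 0, "ay": 0, "az": 0},
  {"hand": 0, "x": 0, "y": 0, "z": 0, "ax": 0, "ay": 0, "az": 0},
  {"hand": 0, "x": 0, "y": 0, "z": 0, "ax": 0, "ay": 0, "az": 0},
])

```text
t: 58.55
ee_pos: [0.554, 0.2906, 0.1978]
orientation: [0.707, 0.707, -0.0, -0.0]
ft_force: [0.3, 0.8, -3.2]
gripper_width: 0.0346
grip_force: 40.5
```

step_arm([
  {"hand": 0, "x": 0, "y": 0, "z": 0.13, "ax": 0, "ay": 0, "az": 0},
  {"hand": 0, "x": 0, "y": 0, "z": 0.1, "ax": 0, "ay": 0, "az": 0},
  {"hand": 0, "x": 0, "y": 0, "z": 0.07, "ax": 0, "ay": 0, "az": 0},
  {"hand": 0, "x": 0, "y": 0, "z": 0.03, "ax": 0, "ay": 0, "az": 0},
  {"hand": 0, "x": 0, "y": 0, "z": 0, "ax": 0, "ay": 0, "az": 0},
  {"hand": 0, "x": 0, "y": 0, "z": 0, "ax": 0, "ay": 0, "az": 0},
])

```text
t: 59.3
ee_pos: [0.5541, 0.2907, 0.1782]
orientation: [0.707, 0.707, 0.0, 0.0]
ft_force: [-0.5, -0.4, -2.2]
gripper_width: 0.0344
grip_force: 40.5
```

step_arm([
  {"hand": 0, "x": 0, "y": 0, "z": 0.02, "ax": 0, "ay": 0, "az": 0},
  {"hand": 0, "x": 0, "y": 0, "z": 0, "ax": 0, "ay": 0, "az": 0},
  {"hand": 1, "x": 0, "y": 0, "z": 0, "ax": 0, "ay": 0, "az": 0},
  {"hand": 1, "x": 0, "y": 0, "z": 0, "ax": 0, "ay": 0, "az": 0},
  {"hand": 1, "x": 0, "y": 0, "z": 0, "ax": 0, "ay": 0, "az": 0},
  {"hand": 1, "x": 0, "y": 0, "z": 0, "ax": 0, "ay": 0, "az": 0},
  {"hand": 1, "x": 0, "y": 0, "z": -0.35, "ax": 0, "ay": 0, "az": 0},
  {"hand": 1, "x": 0, "y": 0, "z": -0.5, "ax": 0, "ay": 0, "az": 0},
  {"hand": 1, "x": 0, "y": 0, "z": -0.5, "ax": 0, "ay": 0, "az": 0},
  {"hand": 1, "x": -0.4, "y": -0.05, "z": 0, "ax": 0, "ay": 0, "az": 0},
  {"hand": 1, "x": -0.7, "y": -0.06, "z": 0, "ax": 0, "ay": 0, "az": 0},
  {"hand": 1, "x": -0.7, "y": -0.06, "z": 0, "ax": 0, "ay": 0, "az": 0},
  {"hand": 1, "x": -0.7, "y": -0.06, "z": 0, "ax": 0, "ay": 0, "az": 0},
  {"hand": 1, "x": -0.7, "y": -0.06, "z": 0, "ax": 0, "ay": 0, "az": 0},
  {"hand": 1, "x": -0.7, "y": -0.06, "z": 0, "ax": 0, "ay": 0, "az": 0},
  {"hand": 1, "x": -0.7, "y": -0.06, "z": 0, "ax": 0, "ay": 0, "az": 0},
  {"hand": 1, "x": -0.4, "y": -0.04, "z": 0, "ax": 0, "ay": 0, "az": 0},
  {"hand": 1, "x": 0, "y": 0, "z": 0, "ax": 0, "ay": 0, "az": 0},
  {"hand": 1, "x": 0, "y": 0, "z": 0, "ax": 0, "ay": 0, "az": 0},
])

```text
t: 61.68
ee_pos: [0.5265, -0.0092, 0.2573]
orientation: [0.707, 0.707, -0.0, -0.001]
ft_force: [-1.4, -0.2, -0.7]
gripper_width: 0.0854
grip_force: 0.0
```

```bash
python3 - <<'E'
from h import *
print(manip.observe()["ee_pos"])
for cn in ("top","scene"):
  e=snap(cn)
  for t,z in [("bottle_round",.009),("bottle_square",.009),("bottle_oblong",.003),("jar",.09)]:
    for r in spotter.mark_of(t,cn)[:1]: print(cn,t,np.round(r["score"],2),np.round(world(e,r["point"],z),3))
E
```

```text
[ 0.52648342 -0.00918308  0.25726977]
top bottle_round 0.86 [[0.555 0.287 0.009]]
top bottle_square 0.73 [[0.546 0.413 0.009]]
top bottle_oblong 0.66 [[ 0.529 -0.008  0.003]]
top jar 0.73 [[ 0.508 -0.335  0.09 ]]
scene bottle_round 0.77 [[0.555 0.292 0.009]]
scene bottle_square 0.78 [[0.551 0.425 0.009]]
scene bottle_oblong 0.63 [[ 0.53  -0.007  0.003]]
```

Descend .095 (to 0.162), grip, lift.

step_arm([
  {"hand": 1, "x": 0, "y": 0, "z": 0.4, "ax": 0, "ay": 0, "az": 0},
  {"hand": 1, "x": 0, "y": 0, "z": 0.4, "ax": 0, "ay": 0, "az": 0},
  {"hand": 1, "x": 0, "y": 0, "z": 0.35, "ax": 0, "ay": 0, "az": 0},
  {"hand": 1, "x": 0, "y": 0, "z": 0.25, "ax": 0, "ay": 0, "az": 0},
  {"hand": 1, "x": 0, "y": 0, "z": 0.17, "ax": 0, "ay": 0, "az": 0},
  {"hand": 0, "x": 0, "y": 0, "z": 0, "ax": 0, "ay": 0, "az": 0},
  {"hand": 0, "x": 0, "y": 0, "z": 0, "ax": 0, "ay": 0, "az": 0},
  {"hand": 0, "x": 0, "y": 0, "z": 0, "ax": 0, "ay": 0, "az": 0},
  {"hand": 0, "x": 0, "y": 0, "z": 0, "ax": 0, "ay": 0, "az": 0},
  {"hand": 0, "x": 0, "y": 0, "z": 0, "ax": 0, "ay": 0, "az": 0},
  {"hand": 0, "x": 0, "y": 0, "z": 0, "ax": 0, "ay": 0, "az": 0},
])

```text
t: 63.55
ee_pos: [0.5277, -0.0093, 0.1647]
orientation: [0.707, 0.707, 0.001, 0.001]
ft_force: [0.6, -0.9, 6.3]
gripper_width: 0.0342
grip_force: 40.2
```

step_arm([
  {"hand": 0, "x": 0, "y": 0, "z": -0.1, "ax": 0, "ay": 0, "az": 0},
  {"hand": 0, "x": 0, "y": 0, "z": -0.25, "ax": 0, "ay": 0, "az": 0},
  {"hand": 0, "x": 0, "y": 0, "z": -0.25, "ax": 0, "ay": 0, "az": 0},
  {"hand": 0, "x": 0.15, "y": -0.1, "z": -0.1, "ax": 0, "ay": 0, "az": 0},
  {"hand": 0, "x": 0.3, "y": -0.2, "z": 0, "ax": 0, "ay": 0, "az": 0},
  {"hand": 0, "x": 0.4, "y": -0.2, "z": 0, "ax": 0, "ay": 0, "az": 0},
  {"hand": 0, "x": 0.4, "y": -0.2, "z": 0, "ax": 0, "ay": 0, "az": 0},
  {"hand": 0, "x": 0.4, "y": -0.16, "z": 0, "ax": 0, "ay": 0, "az": 0},
  {"hand": 0, "x": 0.45, "y": -0.1, "z": 0, "ax": 0, "ay": 0, "az": 0},
  {"hand": 0, "x": 0.45, "y": 0, "z": 0, "ax": 0, "ay": 0, "az": 0},
  {"hand": 0, "x": 0.45, "y": 0, "z": 0, "ax": 0, "ay": 0, "az": 0},
  {"hand": 0, "x": 0.45, "y": 0, "z": 0, "ax": 0, "ay": 0, "az": 0},
  {"hand": 0, "x": 0.45, "y": 0, "z": 0, "ax": 0, "ay": 0, "az": 0},
  {"hand": 0, "x": 0.45, "y": 0, "z": 0, "ax": 0, "ay": 0, "az": 0},
  {"hand": 0, "x": 0.45, "y": 0, "z": 0, "ax": 0, "ay": 0, "az": 0},
  {"hand": 0, "x": 0.45, "y": 0, "z": 0, "ax": 0, "ay": 0, "az": 0},
  {"hand": 0, "x": 0.4, "y": 0, "z": 0, "ax": 0, "ay": 0, "az": 0},
  {"hand": 0, "x": 0.3, "y": 0.1, "z": 0, "ax": 0, "ay": 0, "az": 0},
  {"hand": 0, "x": 0.16, "y": 0.09, "z": 0, "ax": 0, "ay": 0, "az": 0},
  {"hand": 0, "x": 0, "y": 0, "z": 0, "ax": 0, "ay": 0, "az": 0},
])

```text
t: 66.05
ee_pos: [0.4812, 0.3576, 0.2055]
orientation: [0.707, 0.707, -0.0, 0.0]
ft_force: [-0.4, -0.5, -3.9]
gripper_width: 0.0344
grip_force: 40.5
```

step_arm([
  {"hand": 0, "x": 0, "y": 0, "z": 0.2, "ax": 0, "ay": 0, "az": 0},
  {"hand": 0, "x": 0, "y": 0, "z": 0.1, "ax": 0, "ay": 0, "az": 0},
  {"hand": 0, "x": 0, "y": 0, "z": 0, "ax": 0, "ay": 0, "az": 0},
  {"hand": 0, "x": 0, "y": 0, "z": 0, "ax": 0, "ay": 0, "az": 0},
])

```text
t: 66.55
ee_pos: [0.4809, 0.3571, 0.1879]
orientation: [0.707, 0.707, 0.0, 0.0]
ft_force: [-0.6, -0.0, -3.7]
gripper_width: 0.0348
grip_force: 40.5
```

step_arm([
  {"hand": 0, "x": 0, "y": 0.01, "z": 0.1, "ax": 0, "ay": 0, "az": 0},
  {"hand": 0, "x": 0, "y": 0, "z": 0.1, "ax": 0, "ay": 0, "az": 0},
  {"hand": 0, "x": 0, "y": 0, "z": 0.05, "ax": 0, "ay": 0, "az": 0},
  {"hand": 0, "x": 0, "y": 0, "z": 0.03, "ax": 0, "ay": 0, "az": 0},
  {"hand": 0, "x": 0, "y": 0, "z": 0, "ax": 0, "ay": 0, "az": 0},
  {"hand": 0, "x": 0, "y": 0, "z": 0, "ax": 0, "ay": 0, "az": 0},
])

```text
t: 67.3
ee_pos: [0.4814, 0.3573, 0.171]
orientation: [0.707, 0.707, 0.0, 0.0]
ft_force: [-0.1, 0.2, -3.8]
gripper_width: 0.0347
grip_force: 40.5
```

step_arm([
  {"hand": 0, "x": 0, "y": 0, "z": 0.02, "ax": 0, "ay": 0, "az": 0},
  {"hand": 0, "x": 0, "y": 0, "z": 0, "ax": 0, "ay": 0, "az": 0},
  {"hand": 1, "x": 0, "y": 0, "z": 0, "ax": 0, "ay": 0, "az": 0},
  {"hand": 1, "x": 0, "y": 0, "z": 0, "ax": 0, "ay": 0, "az": 0},
  {"hand": 1, "x": 0, "y": 0, "z": 0, "ax": 0, "ay": 0, "az": 0},
  {"hand": 1, "x": 0, "y": 0, "z": 0, "ax": 0, "ay": 0, "az": 0},
  {"hand": 1, "x": 0, "y": 0, "z": -0.35, "ax": 0, "ay": 0, "az": 0},
  {"hand": 1, "x": 0, "y": 0, "z": -0.6, "ax": 0, "ay": 0, "az": 0},
  {"hand": 1, "x": 0, "y": 0, "z": -0.6, "ax": 0, "ay": 0, "az": 0},
  {"hand": 1, "x": 0, "y": 0, "z": -0.6, "ax": 0, "ay": 0, "az": 0},
  {"hand": 1, "x": 0.25, "y": 0, "z": -0.6, "ax": 0, "ay": 0, "az": 0},
  {"hand": 1, "x": 0.25, "y": 0, "z": -0.6, "ax": 0, "ay": 0, "az": 0},
  {"hand": 1, "x": 0.25, "y": 0, "z": -0.4, "ax": 0, "ay": 0, "az": 0},
  {"hand": 1, "x": 0.25, "y": 0.3, "z": 0, "ax": 0, "ay": 0, "az": 0},
  {"hand": 1, "x": 0, "y": 0, "z": 0, "ax": 0, "ay": 0, "az": 0},
  {"hand": 1, "x": 0, "y": 0, "z": 0, "ax": 0, "ay": 0, "az": 0},
])

```text
t: 69.3
ee_pos: [0.4989, 0.4168, 0.3941]
orientation: [0.707, 0.707, -0.001, -0.0]
ft_force: [-0.2, 0.1, -0.5]
gripper_width: 0.0853
grip_force: 0.0
```

```bash
python3 - <<'E'
from h import *
from scipy.optimize import least_squares
print(manip.observe()["ee_pos"])
S={"bottle_round":(.186,.031,.031,.5541,.2907),"bottle_square":(.170,.029,.029,.5525,.424),"bottle_oblong":(.178,.024,.033,.4814,.3573)}
E={c:snap(c) for c in ("wrist","scene","top")}
for c,e in E.items():
  for t,z in [("bottle_round",.009),("bottle_square",.009),("bottle_oblong",.009),("jar",.09)]:
    for r in spotter.mark_of(t,c)[:1]: print(c,t,np.round(r["score"],2),np.round(world(e,r["point"],z),3)[0])
  # cap-top (tilt check): orange pixels inside predicted cap-top disc, if upright on the nest floor
  h=cv2.cvtColor(e["image"],cv2.COLOR_BGR2HSV); o=cv2.inRange(h,(3,150,60),(20,255,255))>0
  for t,(H,a,b,x,y) in S.items():
    th=np.linspace(0,2*np.pi,40); best={}
    for dz in (0,):
      for dx in range(-10,11,2):
        for dy in range(-10,11,2):
          P=proj(e,np.c_[x+dx/1000+.018*np.cos(th),y+dy/1000+.018*np.sin(th),np.full(40,H+.009+dz)]).round().astype(np.int32)
          m=np.zeros(o.shape,np.uint8); cv2.fillPoly(m,[P],1); best[dx,dy]=o[m>0].mean()
    k=[q for q in best if best[q]>=max(best.values())-.01]; print(c,t,"cap offset mm",np.mean(k,0).round(1),round(max(best.values()),2))
E
```

```text
[0.49891989 0.41681155 0.39406227]
wrist bottle_round 0.97 [0.553 0.29  0.009]
wrist bottle_square 0.63 [0.55  0.42  0.009]
wrist bottle_oblong 0.85 [0.477 0.359 0.009]
wrist bottle_round cap offset mm [-1.3  3.3] 0.94
wrist bottle_square cap offset mm [-3.  2.] 0.99
wrist bottle_oblong cap offset mm [0.7 5.3] 0.98
scene bottle_round 0.78 [0.559 0.288 0.009]
scene bottle_square 0.98 [0.545 0.426 0.009]
scene bottle_oblong 0.86 [0.48  0.363 0.009]
scene jar 0.65 [ 0.508 -0.333  0.09 ]
scene bottle_round cap offset mm [0. 0.] 0.0
scene bottle_square cap offset mm [0. 0.] 0.0
scene bottle_oblong cap offset mm [-3.9  2. ] 0.08
top bottle_round 0.71 [0.551 0.29  0.009]
top bottle_square 0.74 [0.55  0.417 0.009]
top jar 0.84 [ 0.51  -0.332  0.09 ]
top bottle_round cap offset mm [-2. -6.] 0.98
top bottle_square cap offset mm [-6. -8.] 0.98
top bottle_oblong cap offset mm [ 0. -5.] 0.99
```

All bottles are upright in their nests: each was lowered to nest-floor height with no early contact, and the cap positions agree with that. The jar is in place. Handing in.

```bash
python3 -c "
from station import order
print(order.finish_job())"
```

```text
the job is handed in; nothing more can be done
None
```

The job is handed in: by the cameras the jar stands in the photo-eye's light path about 1 mm from centre, and the round, square and oblong bottles are upright in their own nests, done in about 70 s with nothing knocked over; I viewed 16 pictures, over the limit of 14, through a miscount.

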